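# Thread the chocolate rings onto the hanging rod

### The job

Take the steel hanging rod by its wooden handle from its stand, thread it through the holes of all three chocolate-coated rings on the sloping draining rack, lift them off together as one stack, and hang the loaded rod back in both rests of its stand. The coating is still soft, so never touch a ring with the gripper and never press the rod against one with more than about a kilogram; leave the other things on the table alone.

Things in the scene. Friction and masses are not known exactly. Their poses are not given: they have to be found in the camera images.
- rod: steel hanging rod, 12 mm thick, with a flange (30 mm wide) and flat dark wooden handle; 0.13 kg, starts level in the stand's two rests. Origin on the axis at the flange face that rings stop against; x along the rod to its round tip at +163 mm. Bare neck x = -3 to -20 mm (lies in the near rest), handle -20 to -108 mm, 20 mm wide (y), 18 mm thick (z); balances near +35 mm
- rod_tip (a point): the rod's tip end, on its axis, 163 mm from the flange
- rod_neck (a point): point on the rod's axis 10 mm behind the flange's far face; lies in the near rest when hung
- rod_end (a point): point on the rod's axis 140 mm ahead of the flange's far face; lies in the far rest when hung
- rack: fixed draining rack: oak board 172 x 104 mm sloping down along rack +x by 0.31 rad; origin on the table under its middle, z up, board top 56 mm high there. Three rows of wire stand square on it 42 mm apart, each two 52 mm tall hoops with 39 mm free between them and a bar 12 mm high; a ring leans on each row and can roll along it (rack y). The rod enters from uphill, parallel to the board
- stand: fixed hanging stand: wooden foot 188 x 90 x 14 mm, two thin steel posts 150 mm apart along x, each topped by a V-shaped wire rest whose arms end 40 mm apart, 14 mm above the resting rod's axis. Origin on the table under its middle. Rod hung: level, tip to +x, axis 115 mm high, flange at x = -65 mm, handle beyond the near rest; it can turn in the rests
- rest_near (a point): where the rod's axis lies in the near rest (x = -75 mm of the stand, 115 mm high)
- rest_far (a point): where the rod's axis lies in the far rest (x = +75 mm of the stand, 115 mm high)
- ring_1: uppermost ring on the rack: rigid hand-shaped ring roll, 68 mm outside, 20 to 30 mm thick, rounded, one face chocolate and nuts; 30 to 65 g. Origin at the middle of its outside, z along its axis (uphill at the start). Its hole, 18 mm at the narrowest, lies 4 to 5 mm off that middle, another way for each ring. Stands on edge, up to 8 mm left or right of the rack's middle line
- ring_2: middle ring on the rack: rigid hand-shaped ring roll, 68 mm outside, 20 to 30 mm thick, rounded, one face chocolate and nuts; 30 to 65 g. Origin at the middle of its outside, z along its axis (uphill at the start). Its hole, 18 mm at the narrowest, lies 4 to 5 mm off that middle, another way for each ring. Stands on edge, up to 8 mm left or right of the rack's middle line
- ring_3: lowest ring on the rack: rigid hand-shaped ring roll, 68 mm outside, 20 to 30 mm thick, rounded, one face chocolate and nuts; 30 to 65 g. Origin at the middle of its outside, z along its axis (uphill at the start). Its hole, 18 mm at the narrowest, lies 4 to 5 mm off that middle, another way for each ring. Stands on edge, up to 8 mm left or right of the rack's middle line
- nozzle_a: small steel piping nozzle, 42 mm tall, the nearest to the scale of three, loose; bystander, leave alone
- brush: pastry brush, 240 mm long, lying behind the scale, loose; bystander, leave alone

How it is judged:
By the outcome, as a careful person would: the job done as asked, in the order asked, and still so for the second after the job is handed in, with the robot touching nothing.
It also fails if it takes over 72 s, if anything falls off the work surface, if the arm or the gripper's body presses on something with over 40 N, if the wrist force passes 120 N, or if a joint passes its speed limit or range.

### The arm

A 6-joint arm with a two-finger parallel gripper is mounted at the origin on a cart in front of the work surface, level with it; the furniture and walls round the work are solid. World frame = base frame: x ahead of the robot, y to its left, z up, the work surface at z = 0. Lengths are in m, angles in rad, forces in N, time in s.
With the tool pointing down it reaches from about 0.35 to 0.85 m from the base axis. Payload 8.1 kg.
Tool frame: the origin (TCP) lies at the very end of the fingers, on their centre line; the grasp point (between the pads) lies 19 mm behind it; z points along the fingers, y is the line along which they close (so a half turn about z gives the same grasp; the last joint's range is limited). The gripper opens to 93 mm and grips with 3 to 60 N. Pads are 15 mm wide; open, the fingers measure 128 mm over their backs; the gripper's body (75 mm by 188 mm) begins 65 mm behind the grasp point.
Start: joints at [-1.272, 0.13, 1.488, -0, 1.523, -0.085], TCP at [0.225, -0.556, 0.219] pointing down, gripper open.
Joint ranges: [-2.96, 2.96], [-0.89, 2.26], [0.02, 2.5], [-1.34, 4.48], [0, 2.73], [-2.66, 2.66]. Speed limits (rad/s): [2.39, 2.39, 2.79, 3.14, 3.14, 3.14].

### API

Orientations are given as a rotation vector (axis times angle).
In Python, from plant import monitor, eyes, ticket gives the robot as it stands.
- The arm moves only by the tool arm_command, never from a script. Its argument "deltas" is a list that holds one entry, the list of rows, each a list of 6 numbers: the shift along the world's x, y, z in cm, then the turn, a rotation vector about the world's x, y, z in degrees. In form: [[[tx, ty, tz, rx, ry, rz], ...]]. A call has 1 to 12 rows; each row shifts and turns the commanded pose from where the row before left it; what a row does not reach is not made up. A row lasts 1/12 s, in which the tool goes at most 41.7 mm and 7.16 degrees, less where a joint would pass 70% of its speed; a pose out of reach is approached as far as the arm can. A call is refused whole if a number of a shift passes 4.17 or a number of a turn 7.16, either way. A call with a gripper value outside its range is refused whole. "gripper" is the opening, from -1 (shut) to 1 (fully open), set as the call begins (left out, the last holds). The fingers move at their own pace and stop on an object; "squeeze" is the grip in N (left out, the last holds). Time passes only in rows, so rows that do not move let the fingers close. It gives the time, the measured TCP pose, the force, the opening and the grip force at its end, in the units of the state.
- monitor.read_state(): the state, without advancing time (a new reading comes with each control period).
- eyes.read_camera(name): name is "side" or "top"; returns the picture (420x560x3 uint8, blue, green, red); there is no depth.
- eyes.camera_model(name): a dict with "fx", "fy", "cx", "cy" (pixels), "rvec" (rotation vector, rad) and "tvec" (3), from world to camera coordinates, as OpenCV has them. Camera axes: x right, y down, z forward; pixel columns grow to the right and rows downward; lengths in m; the calibration is good to about 2 mm. A picture is of the moment at which its call begins. camera_model takes no time and is no camera call.
- ticket.close_job(): hands the job in; it is judged then, once.
The state is a dict: "t": time; "q": joint angles; "dq": joint speeds; "joint_torque": joint torques, N m; "tool_pos": TCP position; "orientation": TCP orientation; "force": force on the tool from outside, world axes, zero at the start; "wrist_torque": the same for the moment, N m; "opening": finger opening in m; "gripper_force": force on a finger pad.
Only numpy, scipy, OpenCV 4.12 (cv2) and the standard library are available. Lean on these libraries where they do the work, as an engineer would, in place of code of your own. Each camera call takes 0.05 s, during which the arm holds its last target. There are 200 camera calls.

## Working session

There is one attempt and no reset: what is moved stays moved. The work goes in short steps, Python scripts to look and compute and a tool call to move; the robot and the scene stay as the last step left them, time stands still between calls to the robot, and variables do not carry over. Pictures are saved under pics/ and viewed, at most 10 in all, crops included, and the job is handed in when it is done.

Besides the shell and the picture viewer there is one more tool, called after "Request:" as name([rows], argument=value, ...), one row to a line, values as JSON. arm_command: Moves the arm, as the interface text tells. Its arguments: {"type":"object","properties":{"deltas":{"type":"array"},"gripper":{"type":"number"},"squeeze":{"type":"number"}},"required":["deltas"]}

```bash
mkdir -p pics; ls; python3 - <<'E'
from plant import monitor, eyes, ticket
import cv2,numpy as np
for n in("side","top"):
    im=eyes.read_camera(n); cv2.imwrite(f"pics/{n}0.png",im)
    m=eyes.camera_model(n);R=cv2.Rodrigues(np.array(m["rvec"],float))[0];print(n,m,"pos",-R.T@np.array(m["tvec"]).ravel(),R[2])
print(monitor.read_state())
E
```

```text
pics
side {'fx': 536.7405248379655, 'fy': 536.7405248379655, 'cx': 278.2347490179377, 'cy': 208.1989204694309, 'rvec': array([ 1.31579438, -1.93210108,  1.07610065]), 'tvec': array([0.12190059, 0.33408875, 0.89338293])} pos [-0.50776963  0.31928941  0.75155331] [ 0.7980471  -0.30343895 -0.52062042]
top {'fx': 437.42019256918576, 'fy': 437.42019256918576, 'cx': 283.2704879229852, 'cy': 211.89511822175047, 'rvec': array([ 2.11475339, -2.13970407,  0.2216324 ]), 'tvec': array([-0.06836663,  0.54426249,  0.9073812 ])} pos [ 0.35991972 -0.05899701  0.99559703] [ 0.19106947 -0.01639778 -0.98143954]
{'t': 0.1, 'q': array([-1.27236847e+00,  1.31083059e-01,  1.48915084e+00,  2.16192791e-06,
        1.52298526e+00, -8.53789914e-02]), 'dq': array([-0.0013893 , -0.0009193 , -0.001711  ,  0.00097499,  0.0014076 ,
        0.00071867]), 'joint_torque': array([ 3.21195866e-04, -5.61339498e+01, -4.93098485e+01,  7.70151266e-02,
        2.90071545e-02, -6.66325013e-05]), 'tool_pos': array([ 0.22455762, -0.55585501,  0.21770461]), 'orientation': array([-3.08233456e+00, -5.98880147e-01,  2.68135457e-04]), 'force': array([0.51414887, 0.53720756, 0.12671275]), 'wrist_torque': array([ 0.04166193, -0.0060726 , -0.03595037]), 'gripper_force': 0.0, 'opening': 0.09308791485082908}
```

View pics/side0.png

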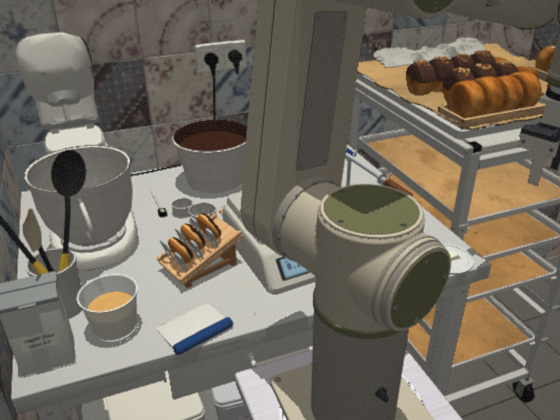

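View pics/top0.png

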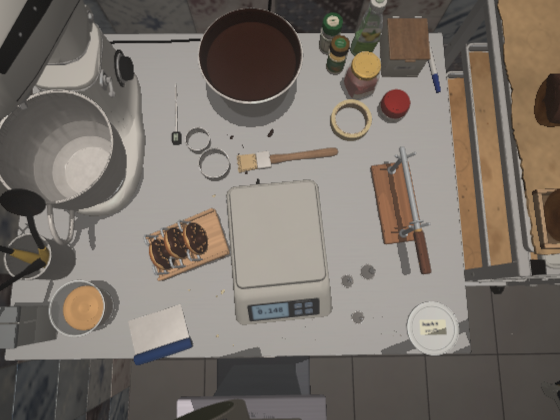

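```bash
python3 - <<'E'
import cv2,numpy as np
s=cv2.imread("pics/side0.png");t=cv2.imread("pics/top0.png")
def c(im,x,y,w,h,k): return cv2.resize(im[y:y+h,x:x+w],None,fx=k,fy=k,interpolation=cv2.INTER_CUBIC)
a=c(t,140,205,100,75,4);b=c(s,150,205,100,75,4)   # 400x300 each
d=c(t,360,140,80,140,4) # 320x560
o=np.zeros((600,800,3),np.uint8);o[:300,:400]=a;o[300:,:400]=b;o[:560,440:760]=d
cv2.imwrite("pics/crop0.png",o)
E
```

```text
(no output)
```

View pics/crop0.png

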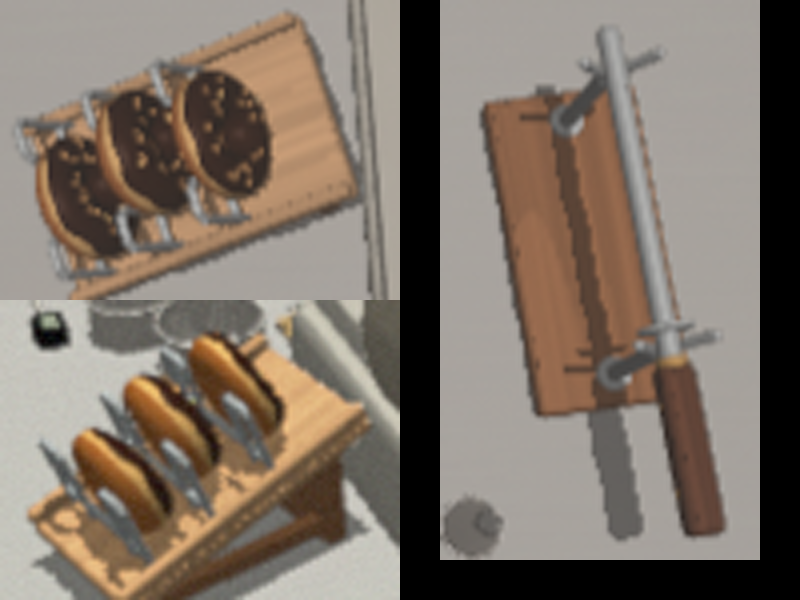

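```bash
cat >h.py <<'E'
import cv2,numpy as np
from scipy.optimize import least_squares
from scipy.spatial.transform import Rotation as Rot
from plant import eyes,monitor
C={n:eyes.camera_model(n) for n in("side","top")}
def proj(n,P):
    m=C[n];K=np.array([[m["fx"],0,m["cx"]],[0,m["fy"],m["cy"]],[0,0,1.]])
    return cv2.projectPoints(np.atleast_2d(np.array(P,float)),np.array(m["rvec"],float),np.array(m["tvec"],float),K,None)[0][:,0]
def ray(n,uv):
    m=C[n];R=cv2.Rodrigues(np.array(m["rvec"],float))[0];o=-R.T@np.array(m["tvec"],float).ravel()
    return o,R.T@np.array([(uv[0]-m["cx"])/m["fx"],(uv[1]-m["cy"])/m["fy"],1])
def atz(n,uv,z):
    o,d=ray(n,uv);return o+d*(z-o[2])/d[2]
def yawpose(x,y,a): 
    T=np.eye(4);T[:3,:3]=Rot.from_euler("z",a).as_matrix();T[:3,3]=x,y,0;return T
def ap(T,P): return np.atleast_2d(P)@T[:3,:3].T+T[:3,3]
def board(s,y,h): # slope coordinate s downhill, y, h normal above board top -> rack frame
    c,n=np.cos(.31),np.sin(.31);return [s*c+h*n,y,.056-s*n+h*c]
E
cat >fit.py <<'E'
from h import *
tp=lambda u,v:(140+u/4-.375,205+v/4-.375); sp=lambda u,v:(150+u/4-.375,205+(v-300)/4-.375); rp=lambda u,v:(360+(u-440)/4-.375,140+v/4-.375)
# rod: tip, handle end, neck/flange
for nm,uv in dict(tip=(606,30),flange=(665,330),hstart=(672,362),hend=(704,533)).items(): print(nm,atz("top",rp(*uv),.115).round(4))
t=atz("top",rp(606,28),.115);e=atz("top",rp(704,533),.115);print("len",np.linalg.norm(t-e),"yaw",np.degrees(np.arctan2(*(t-e)[1::-1])))
# rack: high end s=-.086
ob=[("top",(-.086,-.052),tp(295,13)),("top",(-.086,.052),tp(356,190)),
    ("side",(-.086,.052),sp(368,408)),("side",(-.086,-.052),sp(262,338)),("side",(.086,-.052),sp(30,512)),("side",(.086,.052),sp(128,592))]
# which sign of y: downhill=+x rack ~ yaw 107deg -> rack +y points to world -x (near robot)
def f(p): return np.ravel([proj(n,ap(yawpose(*p[:3]),board(a,b,p[3])))[0]-np.array(uv) for n,(a,b),uv in ob])
r=least_squares(f,[.42,.2,1.87,0]);print("rack",r.x,np.degrees(r.x[2]));print(f(r.x).reshape(-1,2).round(1))
print("stand in side px",proj("side",[t,e]))
E
python3 fit.py
```

```text
tip [ 0.6687 -0.3255  0.115 ]
flange [ 0.5072 -0.3454  0.115 ]
hstart [ 0.4906 -0.3478  0.115 ]
hend [ 0.4038 -0.3577  0.115 ]
len 0.2679650322317105 yaw 6.884346341801587
rack [0.47510543 0.1342245  1.89708348 0.00330433] 108.69487686072446
[[-0.2 -1.4]
 [-0.2  0.6]
 [ 0.6 -0.4]
 [ 0.8 -1.6]
 [-0.2 -0. ]
 [-0.5  2.3]]
stand in side px [[345.00516295 152.93517502]
 [409.19926221 195.89631343]]
```

```bash
python3 - <<'E'
from h import *
o=np.zeros((600,800,3),np.uint8)
for i,(n,x,y) in enumerate([("top",146,215),("side",162,206)]):
    im=np.mean([eyes.read_camera(n).astype(np.float32) for _ in range(6)],0);np.save(f"pics/{n}.npy",im)
    c=cv2.resize(im[y:y+75,x:x+50] if 0 else im[y:y+66,x:x+66],(400,400),interpolation=cv2.INTER_CUBIC)
    c=255*(np.clip(c,0,255)/255)**.6
    o[:400,400*i:400*i+400]=np.clip(c,0,255)
    # ruler ticks each 10px
    for k in range(0,66,10):
        cv2.putText(o,str(x+k),(400*i+int(k*400/66),415),0,.35,(255,255,255));cv2.line(o,(400*i+int(k*400/66),400),(400*i+int(k*400/66),405),(255,255,255))
cv2.imwrite("pics/crop1.png",o[:420])
E
```

```text
(no output)
```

View pics/crop1.png

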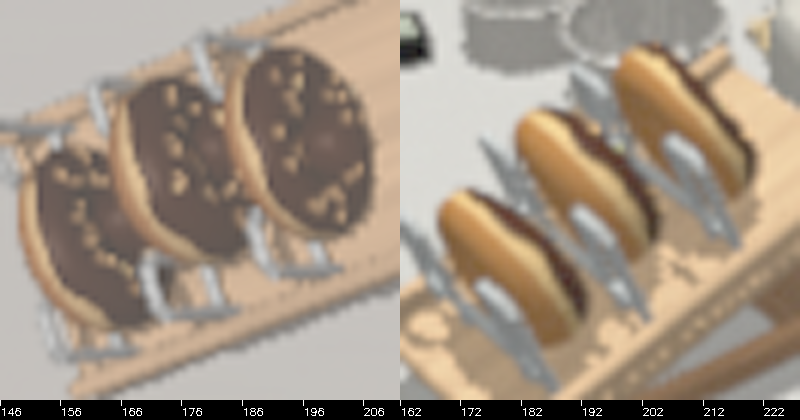

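```bash
cat >fit2.py <<'E'
from h import *
k=400/66
T=lambda u:146+u/k-.5+.5/k; Tv=lambda v:215+v/k-.5+.5/k; S=lambda u:162+(u-400)/k-.5+.5/k; Sv=lambda v:206+v/k-.5+.5/k
tp=lambda u,v:(140+u/4-.375,205+v/4-.375); sp=lambda u,v:(150+u/4-.375,205+(v-300)/4-.375)
ob=[("top",(-.086,-.052),tp(295,13)),("top",(-.086,.052),tp(356,190)),("top",(.086,.052),(T(70),Tv(395))),
    ("side",(-.086,.052),sp(368,408)),("side",(-.086,-.052),sp(262,338)),("side",(.086,-.052),sp(30,512)),("side",(.086,.052),sp(128,592))]
# extremes: min u, max u, min v, max v
E=[dict(top=(T(228),T(373),Tv(45),Tv(237)),side=(S(615),S(755),Sv(43),Sv(201))),
   dict(top=(T(110),None,Tv(75),Tv(263)),side=(S(515),S(660),Sv(105),Sv(263))),
   dict(top=(T(20),None,Tv(150),Tv(328)),side=(S(438),S(587),Sv(187),Sv(347)))]
a,b=np.meshgrid(np.linspace(0,2*np.pi,73),np.linspace(0,2*np.pi,37))
def tor(s,y,h,th): # torus points in rack coordinates
    rr=.0215+.0125*np.cos(b);z=th/2*np.sin(b)
    return np.array([board(s+zz,y+r*np.cos(q),h+r*np.sin(q)) for r,zz,q in zip(rr.ravel(),z.ravel(),a.ravel())])
def f(p,full=False):
    T0=yawpose(*p[:3]);r=[]
    for n,(u,v),uv in ob: r+=list(proj(n,ap(T0,board(u,v,p[3])))[0]-np.array(uv))
    nb=len(r)
    for i in range(3):
        s,y,h,th=p[4+4*i:8+4*i];X=ap(T0,tor(s,y,h+p[3],th))
        for n in("top","side"):
            q=proj(n,X);e=(q[:,0].min(),q[:,0].max(),q[:,1].min(),q[:,1].max())
            r+=[(u-v) if v is not None else 0 for u,v in zip(e,E[i][n])]
        r+=[(h-.034)/.001,(th-.025)/.003]
    return np.array(r)
if __name__=="__main__":
    r=least_squares(f,[.475,.134,1.897,0]+[-.055,0,.034,.025]+[-.013,0,.034,.025]+[.03,0,.034,.025],diff_step=1e-4,x_scale=.01)
    print("rack",r.x[:4].round(4),np.degrees(r.x[2]));print((r.x[4:].reshape(3,4)*1e3).round(1))
    R=f(r.x);print(R[:14].reshape(-1,2).round(1));print(R[14:].reshape(3,10).round(1));np.save("rack.npy",r.x)
E
python3 fit2.py
```

```text
rack [4.7670e-01 1.3550e-01 1.8879e+00 1.0000e-04] 108.17056225750798
[[-39.2   3.9  33.5  24.4]
 [  3.8  -1.6  33.7  24.6]
 [ 44.6   9.3  33.6  24.2]]
[[ 0.2 -1.7]
 [-0.3  0.3]
 [ 1.9 -0.6]
 [ 0.3  0.5]
 [ 0.9 -0.8]
 [-0.3  0.4]
 [-1.1  2.9]]
[[-0.4 -0.6  0.2  0.3  0.1  0.5 -0.9 -0.2 -0.5 -0.2]
 [ 0.2  0.   0.   0.5 -0.2 -0.3 -0.8  0.1 -0.3 -0.1]
 [-0.2  0.  -0.7  1.3  0.1 -0.4 -0.9 -0.  -0.4 -0.3]]
```

```bash
cat >hole.py <<'E'
from h import *
p=np.load("rack.npy");T0=yawpose(*p[:3]);im=np.load("pics/top.npy").mean(2)
cam=-cv2.Rodrigues(np.array(C["top"]["rvec"],float))[0].T@np.array(C["top"]["tvec"],float).ravel()
B=np.array([board(1,0,0),board(0,1,0),board(0,0,1)])-np.array(board(0,0,0))
q,b=np.meshgrid(np.linspace(0,2*np.pi,241)[:-1],np.linspace(0,2*np.pi,121)[:-1])
def surf(i,phi,e=.0045):
    s,y,h,th=p[4+4*i:8+4*i];d=e*np.cos(q-phi);ro=-d+np.sqrt(.034**2-e**2+d**2)
    m,t=(ro+.009)/2,(ro-.009)/2;r=m+t*np.cos(b);z=th/2*np.sin(b)
    P=np.stack([s-z,y+e*np.cos(phi)+r*np.cos(q),h+e*np.sin(phi)+r*np.sin(q)],-1)
    N=np.cross(np.roll(P,-1,1)-np.roll(P,1,1),np.roll(P,-1,0)-np.roll(P,1,0));N/=np.linalg.norm(N,axis=-1,keepdims=True)
    out=np.stack([0*q,np.cos(q)*np.cos(b),np.sin(q)*np.cos(b)],-1);out[...,0]=-np.sin(b);N*=np.sign((N*out).sum(-1,keepdims=True))
    W=ap(T0,P.reshape(-1,3)@B+np.array(board(0,0,0)));return W,N.reshape(-1,3)@B@T0[:3,:3].T,(np.sin(b)>.15).ravel(),b.ravel()
def render(i,phi,k=3):
    W,N,up,_=[],[],[],[];ids=[]
    for j in range(3):
        w,n,u,_=surf(j,phi if j==i else 0,.0045 if j==i else 0);W.append(w);N.append(n);up.append(u);ids.append(np.full(len(w),j))
    W,N,up,ids=map(np.concatenate,(W,N,up,ids));uv=proj("top",W)
    D=np.linalg.norm(W-cam,axis=1);o=np.argsort(-D)
    px=np.round((uv-[140,205]+.5)*k-.5).astype(int);Z=np.full((75*k,90*k),-1)
    Z[px[o,1],px[o,0]]=o
    return Z,N,up,ids
big=cv2.resize(im[205:280,140:230],None,fx=3,fy=3,interpolation=cv2.INTER_CUBIC)
for i in range(3):
    res=[]
    for phi in np.radians(np.arange(-180,180,20)):
        Z,N,up,ids=render(i,phi);Z2=Z[Z>=0];M=(Z>=0)
        sel=(ids[Z2]==i)&up[Z2];v=big[M][sel];n=N[Z2][sel]
        g=v<np.percentile(v,75);g&=v<95
        A=np.c_[np.ones(len(n)),n,n[:,[0]]*n[:,[1]],n[:,[1]]*n[:,[2]],n[:,[0]]*n[:,[2]],n[:,[1]]**2,n[:,[2]]**2]
        for _ in range(4):
            x=np.linalg.lstsq(A[g],v[g],rcond=None)[0];rr=v-A@x;g=np.abs(rr)<2.0*1.48*np.median(np.abs(rr))
        rb=np.minimum(np.abs(rr),12);res.append((rb**2).mean()**.5)
    print("ring",i+1,len(v),np.round(res,2))
print("phi deg",np.arange(-180,180,20),"(0=rack+y,90=up)")
for i in range(3):
    print(i,[proj("top",ap(T0,board(p[4+4*i]+z,p[5+4*i],p[6+4*i]))).round(1).tolist() for z in(-.0125,0)])
E
python3 hole.py
```

```text
ring 1 3819 [6.8  6.85 6.88 6.86 6.86 6.85 6.83 6.84 6.82 6.78 6.75 6.68 6.65 6.67
 6.7  6.72 6.75 6.79]
ring 2 3679 [7.   7.05 7.09 7.09 7.09 7.11 7.13 7.1  7.06 7.03 7.03 6.98 6.95 6.91
 6.93 6.91 6.94 7.  ]
ring 3 3622 [8.19 8.2  8.19 8.18 8.21 8.18 8.2  8.15 8.13 8.09 8.06 8.02 7.97 7.95
 7.93 7.97 8.03 8.12]
phi deg [-180 -160 -140 -120 -100  -80  -60  -40  -20    0   20   40   60   80
  100  120  140  160] (0=rack+y,90=up)
0 [[[200.1, 235.9]], [[194.9, 238.0]]]
1 [[[181.5, 240.6]], [[176.3, 242.6]]]
2 [[[166.3, 252.2]], [[161.3, 254.2]]]
```

Request:
arm_command([
  [[2.02, 1.72, 0, 0, 0, -1.26], [2.02, 1.72, 0, 0, 0, -1.26], [2.02, 1.72, 0, 0, 0, -1.26], [2.02, 1.72, 0, 0, 0, -1.26], [2.02, 1.72, 0, 0, 0, -1.26], [2.02, 1.72, 0, 0, 0, -1.26], [2.02, 1.72, 0, 0, 0, -1.26], [2.02, 1.72, 0, 0, 0, -1.26], [2.02, 1.72, 0, 0, 0, -1.26], [2.02, 1.72, 0, 0, 0, -1.26], [2.02, 1.72, 0, 0, 0, -1.26], [2.02, 1.72, 0, 0, 0, -1.26]],
], gripper=1)

```text
t: 1.7
tool_pos: [0.468, -0.349, 0.2188]
orientation: [3.136, 0.186, 0.0]
force: [0.7, -0.3, -0.2]
opening: 0.0929
gripper_force: 0.0
```

```bash
cat >st.py <<'E'
from h import *
s=monitor.read_state();R=Rot.from_rotvec(s["orientation"]).as_matrix()
print("t",s["t"],"pos",s["tool_pos"].round(4),"xax",R[:,0].round(3),"zax",R[:,2].round(3),"yaw",np.degrees(np.arctan2(R[1,0],R[0,0])).round(2),"F",s["force"].round(2),"tq",s["wrist_torque"].round(2),"op",s["opening"],s["gripper_force"],"q",s["q"].round(2))
E
cat >pic.py <<'E'
import sys
from h import *
# args: out, then name x y w h k
a=sys.argv[2:];P=[]
for i in range(0,len(a),6):
    n=a[i];x,y,w,h,k=map(int,a[i+1:i+6]);im=eyes.read_camera(n);P.append(cv2.resize(im[y:y+h,x:x+w],None,fx=k,fy=k,interpolation=cv2.INTER_CUBIC))
H=max(p.shape[0] for p in P);cv2.imwrite(sys.argv[1],np.hstack([np.pad(p,((0,H-p.shape[0]),(0,0),(0,0))) for p in P]))
E
python3 st.py; python3 pic.py pics/c2.png top 360 130 90 150 4 side 300 110 140 140 3
```

```text
t 1.7 pos [ 0.468  -0.349   0.2188] xax [0.993 0.119 0.   ] zax [ 0. -0. -1.] yaw 6.81 F [ 0.73 -0.29 -0.15] tq [0.06 0.03 0.02] op 0.092919230274848 0.0 q [-0.73  0.09  1.54 -0.    1.52  0.72]
```

View pics/c2.png

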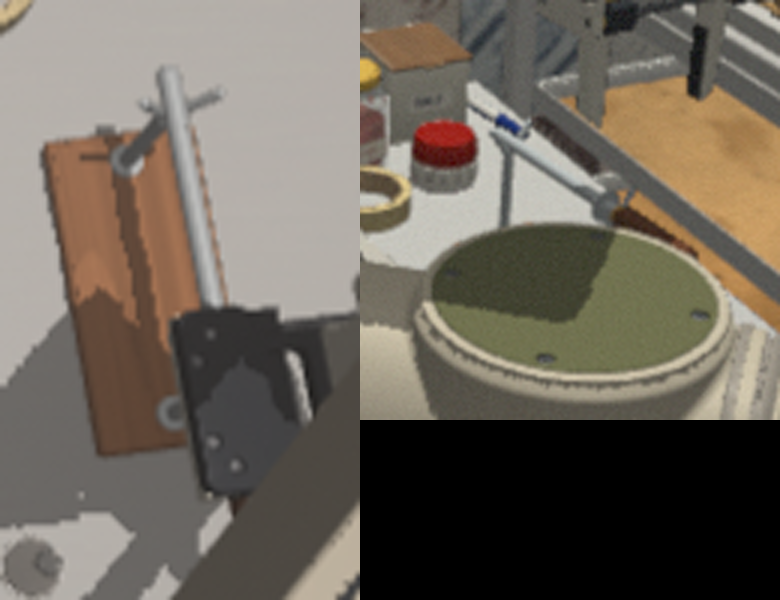

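```bash
python3 - <<'E'
from h import *
def tri(a,b):
    f=lambda X:np.r_[proj("top",X)[0]-a,proj("side",X)[0]-b]
    r=least_squares(f,[.5,-.34,.1]);return r.x.round(4),r.fun.round(1)
s=lambda u,v:np.array([300+(u-360)/3-.33,110+v/3-.33])
print("tip",tri(np.array([401.3,147.2]),s(496,137)))
print("flange",tri(np.array([360+(665-440)/4-.375,140+330/4-.375]),s(610,197)))
print("hend",tri(np.array([360+(704-440)/4-.375,140+533/4-.375]),s(696,250)))
E
```

```text
tip (array([ 0.6717, -0.328 ,  0.1065]), array([-0.2, -0.1,  0.3, -0. ]))
flange (array([ 0.5054, -0.3442,  0.1223]), array([ 0.6,  0.3, -0.8,  0.1]))
hend (array([ 0.4022, -0.3576,  0.1228]), array([ 1.3,  0.6, -1.7,  0.3]))
```

Request:
arm_command([
  [[0, 0, -1.5, 0, 0, 0], [0, 0, -1.5, 0, 0, 0], [0, 0, -1.5, 0, 0, 0], [0, 0, -1.5, 0, 0, 0], [0, 0, -1.5, 0, 0, 0], [0, 0, -1.5, 0, 0, 0], [0, 0, -1.5, 0, 0, 0], [0, 0, -1.0, 0, 0, 0], [0, 0, -0.78, 0, 0, 0], [0, 0, 0, 0, 0, 0]],
])

```text
t: 2.63
tool_pos: [0.4659, -0.3494, 0.0939]
orientation: [-3.134, -0.188, 0.003]
force: [0.5, 0.0, 0.5]
opening: 0.093
gripper_force: 0.0
```

Request:
arm_command([
  [[0, 0, 0, 0, 0, 0], [0, 0, 0, 0, 0, 0], [0, 0, 0, 0, 0, 0], [0, 0, 0, 0, 0, 0], [0, 0, 0, 0, 0, 0], [0, 0, 0, 0, 0, 0], [0, 0, 0, 0, 0, 0], [0, 0, 0, 0, 0, 0], [0, 0, 0, 0, 0, 0], [0, 0, 0, 0, 0, 0], [0, 0, 0, 0, 0, 0], [0, 0, 0, 0, 0, 0]],
], gripper=-1, squeeze=8)

```text
t: 3.63
tool_pos: [0.4669, -0.3493, 0.0956]
orientation: [-3.135, -0.188, 0.001]
force: [-0.2, 3.3, 1.0]
opening: 0.0197
gripper_force: 8.0
```

```bash
python3 st.py
```

```text
t 3.6333 pos [ 0.4669 -0.3493  0.0956] xax [ 0.993  0.12  -0.   ] zax [-0.001  0.001 -1.   ] yaw 6.87 F [-0.2   3.27  1.04] tq [ 0.46  0.04 -0.02] op 0.01972751267457917 7.99521267414093 q [-0.73  0.18  1.67  0.    1.3   0.72]
```

Request:
arm_command([
  [[0, 0, 0, 0, 0, 0], [0, 0, 0, 0, 0, 0], [0, 0, 0, 0, 0, 0], [0, 0, 0, 0, 0, 0]],
], squeeze=60)

```text
t: 3.97
tool_pos: [0.4669, -0.3493, 0.0955]
orientation: [-3.135, -0.189, 0.001]
force: [-1.2, 6.3, -0.2]
opening: 0.0194
gripper_force: 60.0
```

Request:
arm_command([
  [[0, 0, 0.3, 0, 0, 0], [0, 0, 0.5, 0, 0, 0], [0, 0, 0.8, 0, 0, 0], [0, 0, 1, 0, 0, 0], [0, 0, 1.2, 0, 0, 0], [0, 0, 1.2, 0, 0, 0], [0, 0, 1.2, 0, 0, 0], [0, 0, 1.2, 0, 0, 0], [0, 0, 1.0, 0, 0, 0], [0, 0, 0.6, 0, 0, 0], [0, 0, 0, 0, 0, 0], [0, 0, 0, 0, 0, 0]],
])

```text
t: 4.97
tool_pos: [0.4672, -0.35, 0.1861]
orientation: [3.136, 0.188, 0.001]
force: [0.1, -0.7, -1.7]
opening: 0.0196
gripper_force: 60.0
```

```bash
python3 st.py; python3 pic.py pics/c3.png top 360 120 90 130 4 side 300 90 140 130 3
```

```text
t 4.9667 pos [ 0.4672 -0.35    0.1861] xax [0.993 0.12  0.   ] zax [ 0. -0. -1.] yaw 6.87 F [ 0.07 -0.68 -1.74] tq [ 0.03  0.17 -0.03] op 0.01963060168721199 59.99324083328247 q [-0.73  0.1   1.58 -0.    1.46  0.72]
```

View pics/c3.png

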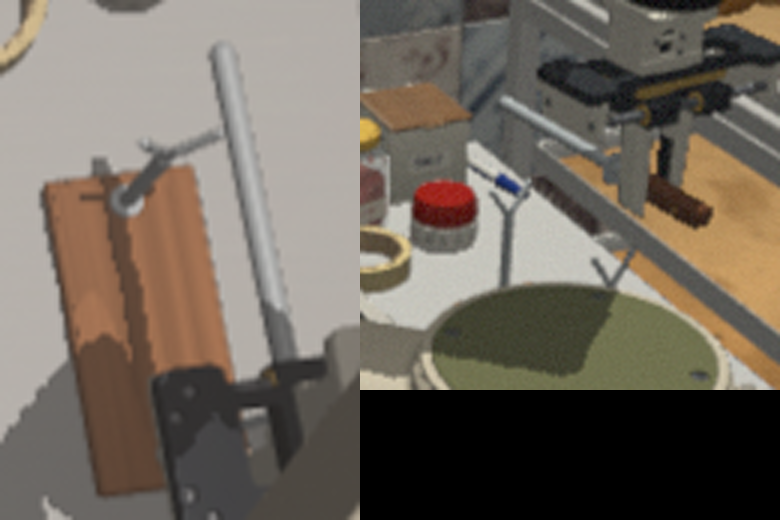

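```bash
python3 - <<'E'
from h import *
f=lambda X:np.r_[proj("top",X)[0]-[415.1,130.8],proj("side",X)[0]-[348.0,124.1]]
r=least_squares(f,[.6,-.3,.2]);print(r.x.round(4),r.fun.round(1))
E=[.6706,-.3254,.205];print(E,proj("top",E),proj("side",E))
# V rests: side px bottoms vs predicted
d=np.array([np.cos(np.radians(6.87)),np.sin(np.radians(6.87)),0])
g=np.array([.467,-.3485,.1147]);fl=g+.042*d
print("rests",proj("side",[fl-.010*d,fl+.140*d]),proj("top",[fl-.010*d,fl+.140*d]))
E
```

```text
[ 0.6726 -0.3302  0.1974] [ 0.2  0.1 -0.2  0. ]
[0.6706, -0.3254, 0.205] [[414.07880651 130.40150453]] [[346.67755415 121.97173908]]
rests [[383.49502    179.27876633]
 [349.15758713 156.24241376]] [[415.76905059 226.19885353]
 [402.31429409 156.64832537]]
```

```bash
cat >tgt.py <<'E'
from h import *
p=np.load("rack.npy");T0=yawpose(*p[:3]);G=.042
W=lambda s,y,h:ap(T0,board(s,y,h))[0]
nrm=W(0,0,1)-W(0,0,0);dn=W(1,0,0)-W(0,0,0);ry=W(0,1,0)-W(0,0,0)
def tcp(stip,y=.004,h=.0365): return W(stip-.163-G,y,h)-.019*nrm
if __name__=="__main__":
    print("down",dn.round(4),"n",nrm.round(4),"ry",ry.round(4))
    for s in(-.075,.107): print(s,tcp(s).round(4))
    st=monitor.read_state();print("from",st["tool_pos"],"delta",(tcp(-.075)-st["tool_pos"]).round(4))
    R=np.stack([dn,-ry,-nrm],1);print("rem rotvec deg",np.degrees((Rot.from_matrix(R)*Rot.from_rotvec(st["orientation"]).inv()).as_rotvec()).round(2), "pos delta to pre",((tcp(-.075)-st["tool_pos"])*100).round(2))
    for uv in((230,290),(322,180),(331,318)): print("scale px top at z0/.06",atz("top",uv,.06).round(3))
E
python3 tgt.py
```

```text
down [-0.297   0.9048 -0.3051] n [-0.0951  0.2898  0.9523] ry [-0.9501 -0.3118  0.    ]
-0.075 [ 0.5544 -0.1141  0.1581]
0.107 [0.5003 0.0506 0.1026]
from [ 0.46668183 -0.34960154  0.18487262] delta [ 0.0877  0.2355 -0.0268]
rem rotvec deg [-17.1   10.8  100.41] pos delta to pre [ 8.77 23.55 -2.68]
scale px top at z0/.06 [0.376 0.04  0.06 ]
scale px top at z0/.06 [ 0.613 -0.161  0.06 ]
scale px top at z0/.06 [ 0.316 -0.171  0.06 ]
```

Request:
arm_command([
  [[0.36, 0.98, 0.67, 0, 0, 4.22], [0.36, 0.98, 0.67, 0, 0, 4.22], [0.36, 0.98, 0.67, 0, 0, 4.22], [0.36, 0.98, 0.67, 0, 0, 4.22], [0.36, 0.98, 0.67, 0, 0, 4.22], [0.36, 0.98, 0.67, 0, 0, 4.22], [0.36, 0.98, 0.67, 0, 0, 4.22], [0.36, 0.98, 0.67, 0, 0, 4.22], [0.36, 0.98, 0.67, 0, 0, 4.22], [0.36, 0.98, 0.67, 0, 0, 4.22], [0.36, 0.98, 0.67, 0, 0, 4.22], [0.36, 0.98, 0.67, 0, 0, 4.22]],
])

```text
t: 6.07
tool_pos: [0.51, -0.2317, 0.2654]
orientation: [-2.75, -1.516, 0.002]
force: [0.9, -1.2, -0.6]
opening: 0.0195
gripper_force: 60.0
```

Request:
arm_command([
  [[0.36, 0.98, 0, 0, 0, 4.22], [0.36, 0.98, 0, 0, 0, 4.22], [0.36, 0.98, 0, 0, 0, 4.22], [0.36, 0.98, 0, 0, 0, 4.22], [0.36, 0.98, 0, 0, 0, 4.22], [0.36, 0.98, 0, 0, 0, 4.22], [0.36, 0.98, 0, 0, 0, 4.22], [0.36, 0.98, 0, 0, 0, 4.22], [0.36, 0.98, 0, 0, 0, 4.22], [0.36, 0.98, 0, 0, 0, 4.22], [0.36, 0.98, 0, 0, 0, 4.22], [0.36, 0.98, 0, 0, 0, 4.22]],
])

```text
t: 7.07
tool_pos: [0.5533, -0.1141, 0.2651]
orientation: [-1.838, -2.546, 0.001]
force: [-0.5, 0.4, -1.7]
opening: 0.0195
gripper_force: 60.0
```

Request:
arm_command([
  [[0, 0, -0.5, -1.41, -0.46, 0], [0, 0, -0.5, -1.41, -0.46, 0], [0, 0, -0.5, -1.41, -0.46, 0], [0, 0, -0.5, -1.41, -0.46, 0], [0, 0, -0.5, -1.41, -0.46, 0], [0, 0, -0.5, -1.41, -0.46, 0], [0, 0, -0.5, -1.41, -0.46, 0], [0, 0, -0.5, -1.41, -0.46, 0], [0, 0, -0.5, -1.41, -0.46, 0], [0, 0, -0.5, -1.41, -0.46, 0], [0, 0, -0.5, -1.41, -0.46, 0], [0, 0, -0.5, -1.41, -0.46, 0]],
])

```text
t: 8.07
tool_pos: [0.5535, -0.1146, 0.2058]
orientation: [1.687, 2.329, -0.266]
force: [0.1, -0.4, -1.4]
opening: 0.0195
gripper_force: 60.0
```

```bash
python3 st.py; python3 tgt.py
```

```text
t 8.0667 pos [ 0.5535 -0.1146  0.2058] xax [-0.296  0.904 -0.308] zax [ 0.096 -0.293 -0.951] yaw 108.15 F [ 0.13 -0.41 -1.39] tq [ 0.05 -0.07  0.01] op 0.019460623385905963 59.99292075634003 q [-0.11 -0.08  1.76 -0.29  1.34 -0.37]
down [-0.297   0.9048 -0.3051] n [-0.0951  0.2898  0.9523] ry [-0.9501 -0.3118  0.    ]
-0.075 [ 0.5544 -0.1141  0.1581]
0.107 [0.5003 0.0506 0.1026]
from [ 0.55349602 -0.11464877  0.20582879] delta [ 0.0009  0.0006 -0.0477]
rem rotvec deg [0.17 0.05 0.02] pos delta to pre [ 0.09  0.06 -4.77]
scale px top at z0/.06 [0.376 0.04  0.06 ]
scale px top at z0/.06 [ 0.613 -0.161  0.06 ]
scale px top at z0/.06 [ 0.316 -0.171  0.06 ]
```

Down to the pre-insertion pose, then check the alignment with a picture.

Request:
arm_command([
  [[0, 0, -0.8, 0, 0, 0], [0, 0, -0.8, 0, 0, 0], [0, 0, -0.8, 0, 0, 0], [0, 0, -0.8, 0, 0, 0], [0, 0, -0.8, 0, 0, 0], [0.09, 0.06, -0.77, 0, 0, 0], [0, 0, 0, 0, 0, 0], [0, 0, 0, 0, 0, 0]],
])

```text
t: 8.73
tool_pos: [0.554, -0.1143, 0.1578]
orientation: [1.69, 2.332, -0.266]
force: [0.7, 0.2, -1.2]
opening: 0.0194
gripper_force: 60.0
```

```bash
python3 st.py; python3 tgt.py|grep rem; python3 pic.py pics/c4.png top 145 195 110 85 5 side 155 175 80 110 3; python3 - <<'E'
from tgt import *
s=monitor.read_state();R=Rot.from_rotvec(s["orientation"]).as_matrix();g=s["tool_pos"]-.019*R[:,2]
for x in(.163,.1,.042): print("rod x",x,[proj(n,g+(G+x)*R[:,0])[0].round(1) for n in("top","side")])
E
```

```text
t 8.7333 pos [ 0.554  -0.1143  0.1578] xax [-0.297  0.905 -0.305] zax [ 0.093 -0.29  -0.952] yaw 108.16 F [ 0.74  0.16 -1.19] tq [ 0.06 -0.09 -0.03] op 0.019352937969376385 59.99321401119232 q [-0.11 -0.04  1.81 -0.3   1.26 -0.35]
rem rotvec deg [ 0.03 -0.09  0.04] pos delta to pre [0.04 0.02 0.03]
rod x 0.163 [array([209.4, 231.7]), array([220.9, 214.5])]
rod x 0.1 [array([236.8, 220.7]), array([242.2, 198.3])]
rod x 0.042 [array([262.7, 210.2]), array([261.1, 183.9])]
```

View pics/c4.png

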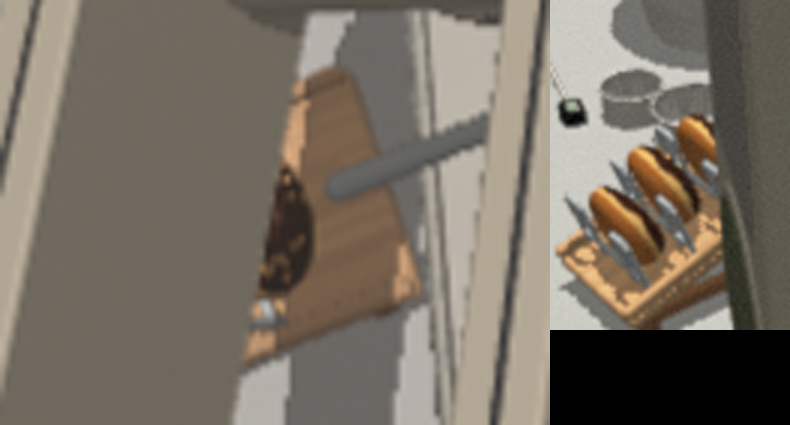

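Request:
arm_command([
  [[0.19, 0.06, 0, 0, 0, 0], [-0.089, 0.27, -0.0915, 0, 0, 0], [-0.089, 0.27, -0.0915, 0, 0, 0], [-0.089, 0.27, -0.0915, 0, 0, 0], [-0.089, 0.27, -0.0915, 0, 0, 0], [-0.089, 0.27, -0.0915, 0, 0, 0], [-0.089, 0.27, -0.0915, 0, 0, 0], [-0.089, 0.27, -0.0915, 0, 0, 0], [-0.089, 0.27, -0.0915, 0, 0, 0], [-0.045, 0.136, -0.046, 0, 0, 0], [0, 0, 0, 0, 0, 0], [0, 0, 0, 0, 0, 0]],
])

```text
t: 9.83
tool_pos: [0.5487, -0.0905, 0.1508]
orientation: [1.689, 2.331, -0.265]
force: [-0.6, -0.5, -1.1]
opening: 0.0193
gripper_force: 60.0
```

Request:
arm_command([
  [[-0.045, 0.136, -0.046, 0, 0, 0], [-0.045, 0.136, -0.046, 0, 0, 0], [-0.045, 0.136, -0.046, 0, 0, 0], [-0.045, 0.136, -0.046, 0, 0, 0], [-0.045, 0.136, -0.046, 0, 0, 0]],
])

```text
t: 10.25
tool_pos: [0.5464, -0.0837, 0.1484]
orientation: [1.689, 2.331, -0.265]
force: [-0.2, -0.5, -1.2]
opening: 0.0195
gripper_force: 60.0
```

Request:
arm_command([
  [[-0.045, 0.136, -0.046, 0, 0, 0], [-0.045, 0.136, -0.046, 0, 0, 0], [-0.045, 0.136, -0.046, 0, 0, 0], [-0.045, 0.136, -0.046, 0, 0, 0]],
])

```text
t: 10.58
tool_pos: [0.5446, -0.0782, 0.1466]
orientation: [1.689, 2.331, -0.265]
force: [0.3, -1.1, -1.6]
opening: 0.0197
gripper_force: 60.0
```

Request:
arm_command([
  [[-0.045, 0.136, -0.046, 0, 0, 0], [-0.045, 0.136, -0.046, 0, 0, 0], [-0.045, 0.136, -0.046, 0, 0, 0], [-0.045, 0.136, -0.046, 0, 0, 0], [-0.045, 0.136, -0.046, 0, 0, 0]],
])

```text
t: 11.0
tool_pos: [0.5424, -0.0714, 0.1442]
orientation: [1.689, 2.331, -0.265]
force: [-0.4, 0.0, -0.8]
opening: 0.0195
gripper_force: 60.0
```

Request:
arm_command([
  [[-0.059, 0.18, -0.061, 0, 0, 0], [-0.059, 0.18, -0.061, 0, 0, 0], [-0.059, 0.18, -0.061, 0, 0, 0], [-0.059, 0.18, -0.061, 0, 0, 0], [-0.059, 0.18, -0.061, 0, 0, 0], [-0.059, 0.18, -0.061, 0, 0, 0], [-0.059, 0.18, -0.061, 0, 0, 0]],
])

```text
t: 11.58
tool_pos: [0.5382, -0.0588, 0.14]
orientation: [1.689, 2.331, -0.265]
force: [-1.0, 0.0, -1.3]
opening: 0.019
gripper_force: 60.0
```

```bash
python3 st.py; python3 pic.py pics/c5.png top 145 195 110 85 4 side 155 185 80 100 4
```

```text
t 11.5833 pos [ 0.5382 -0.0588  0.14  ] xax [-0.297  0.905 -0.306] zax [ 0.095 -0.291 -0.952] yaw 108.15 F [-0.96  0.03 -1.26] tq [ 0.04 -0.01  0.11] op 0.0190386533962302 60.001142621040344 q [-0.   -0.06  1.86 -0.31  1.25 -0.23]
```

View pics/c5.png

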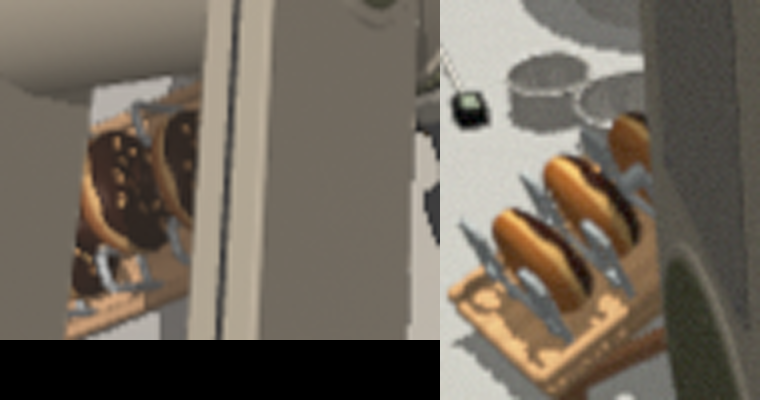

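Request:
arm_command([
  [[-0.045, 0.136, -0.046, 0, 0, 0], [-0.045, 0.136, -0.046, 0, 0, 0], [-0.045, 0.136, -0.046, 0, 0, 0], [-0.045, 0.136, -0.046, 0, 0, 0], [-0.045, 0.136, -0.046, 0, 0, 0], [-0.045, 0.136, -0.046, 0, 0, 0]],
])

```text
t: 12.18
tool_pos: [0.5357, -0.0509, 0.1374]
orientation: [1.689, 2.33, -0.265]
force: [1.7, -3.2, 0.0]
opening: 0.0194
gripper_force: 60.0
```

Request:
arm_command([
  [[-0.045, 0.136, -0.046, 0, 0, 0], [-0.045, 0.136, -0.046, 0, 0, 0], [-0.045, 0.136, -0.046, 0, 0, 0], [-0.045, 0.136, -0.046, 0, 0, 0]],
])

```text
t: 12.52
tool_pos: [0.535, -0.0459, 0.1365]
orientation: [1.688, 2.328, -0.263]
force: [5.0, -6.2, 0.6]
opening: 0.0196
gripper_force: 60.2
```

Request:
arm_command([
  [[-0.045, 0.136, -0.046, 0, 0, 0], [-0.045, 0.136, -0.046, 0, 0, 0], [-0.045, 0.136, -0.046, 0, 0, 0], [-0.045, 0.136, -0.046, 0, 0, 0]],
])

```text
t: 12.85
tool_pos: [0.5338, -0.0406, 0.1352]
orientation: [1.688, 2.327, -0.262]
force: [6.8, -4.5, 0.6]
opening: 0.0195
gripper_force: 60.5
```

Request:
arm_command([
  [[-0.045, 0.136, -0.046, 0, 0, 0], [-0.045, 0.136, -0.046, 0, 0, 0], [-0.045, 0.136, -0.046, 0, 0, 0], [-0.045, 0.136, -0.046, 0, 0, 0]],
])

```text
t: 13.18
tool_pos: [0.5318, -0.0345, 0.133]
orientation: [1.689, 2.328, -0.261]
force: [4.5, -2.4, 0.5]
opening: 0.0197
gripper_force: 60.7
```

Request:
arm_command([
  [[-0.045, 0.136, -0.046, 0, 0, 0], [-0.045, 0.136, -0.046, 0, 0, 0], [-0.045, 0.136, -0.046, 0, 0, 0], [-0.045, 0.136, -0.046, 0, 0, 0]],
])

```text
t: 13.52
tool_pos: [0.53, -0.029, 0.1312]
orientation: [1.689, 2.328, -0.261]
force: [5.7, -1.9, -0.2]
opening: 0.0194
gripper_force: 60.7
```

Request:
arm_command([
  [[0.05, 0.016, 0, 0, 0, 0], [0.05, 0.016, 0, 0, 0, 0], [0.05, 0.016, 0, 0, 0, 0], [0, 0, 0, 0, 0, 0], [0, 0, 0, 0, 0, 0]],
])

```text
t: 13.93
tool_pos: [0.5306, -0.0285, 0.1304]
orientation: [1.689, 2.33, -0.263]
force: [5.4, -2.0, -0.4]
opening: 0.0199
gripper_force: 60.5
```

```bash
cat >ff.py <<'E'
from tgt import *
s=monitor.read_state();F=s["force"]-[.2,-.2,-1.3];R=Rot.from_rotvec(s["orientation"]).as_matrix()
print("F axial(uphill-)",F@dn,"rack y",F@ry,"normal",F@nrm,"tq",s["wrist_torque"].round(2))
g=s["tool_pos"]-.019*R[:,2];t=np.linalg.inv(T0)@np.r_[g+(G+.163)*R[:,0],1]
M=np.stack([dn,ry,nrm],1);o=W(0,0,0)
print("tip s,y,h mm",(M.T@(g+(G+.163)*R[:,0]-o)*1e3).round(1),"grip",(M.T@(g-o)*1e3).round(1),"t",s["t"])
E
python3 ff.py
```

```text
F axial(uphill-) -3.412670952452337 rack y -4.416031282602273 normal -0.1920784804650193 tq [-0.15 -1.13 -0.6 ]
tip s,y,h mm [17.9 -0.2 37. ] grip [-187.1   -0.    37.2] t 13.9333
```

Request:
arm_command([
  [[0.06, 0.02, 0, 0, 0, 0], [0.06, 0.02, 0, 0, 0, 0], [0.06, 0.02, 0, 0, 0, 0], [0.06, 0.02, 0, 0, 0, 0], [0, 0, 0, 0, 0, 0], [0, 0, 0, 0, 0, 0]],
])

```text
t: 14.43
tool_pos: [0.5322, -0.0277, 0.1298]
orientation: [1.689, 2.331, -0.265]
force: [3.7, -2.4, 1.3]
opening: 0.0195
gripper_force: 60.2
```

```bash
python3 ff.py
```

```text
F axial(uphill-) -3.8598978187000856 rack y -2.632233350898241 normal 1.5353706421630473 tq [-0.1  -0.75 -0.37]
tip s,y,h mm [18.3 -1.9 36.6] grip [-186.7   -1.9   36.7] t 14.4333
```

Request:
arm_command([
  [[0.06, 0.06, 0.05, 0, 0, 0], [0.06, 0.04, 0.05, 0, 0, 0], [0.06, 0.02, 0.05, 0, 0, 0], [0, 0, 0, 0, 0, 0], [0, 0, 0, 0, 0, 0]],
])

```text
t: 14.85
tool_pos: [0.5335, -0.0264, 0.1308]
orientation: [1.689, 2.332, -0.266]
force: [0.7, -1.4, -1.8]
opening: 0.02
gripper_force: 60.0
```

```bash
python3 ff.py
```

```text
F axial(uphill-) -1.047678740427202 rack y -0.07553547840205427 normal -0.8633913845791243 tq [-0.02 -0.29 -0.15]
tip s,y,h mm [18.8 -3.4 37.9] grip [-186.2   -3.5   38. ] t 14.85
```

Request:
arm_command([
  [[-0.045, 0.136, -0.046, 0, 0, 0], [-0.045, 0.136, -0.046, 0, 0, 0], [-0.045, 0.136, -0.046, 0, 0, 0], [-0.045, 0.136, -0.046, 0, 0, 0], [0, 0, 0, 0, 0, 0]],
])

```text
t: 15.27
tool_pos: [0.532, -0.0208, 0.1293]
orientation: [1.689, 2.332, -0.265]
force: [0.5, -0.2, -2.1]
opening: 0.0197
gripper_force: 60.0
```

```bash
python3 ff.py;python3 - <<'E'
from h import *
for n in("top","side"): cv2.imwrite(f"pics/z_{n}.png",eyes.read_camera(n))
E
```

```text
F axial(uphill-) 0.1429033675151106 rack y -0.2633120162107827 normal -0.8078713689076383 tq [-0.   -0.15 -0.02]
tip s,y,h mm [24.8 -3.8 38.2] grip [-180.2   -3.8   38.3] t 15.2667
```

```bash
python3 - <<'E'
import cv2,numpy as np
t=cv2.imread("pics/z_top.png");s=cv2.imread("pics/z_side.png")
f=lambda i:cv2.resize(i,None,fx=6,fy=6,interpolation=cv2.INTER_CUBIC)
o=np.hstack([f(t[205:285,145:211]),f(s[195:275,157:223])]);o=(255*(o/255.)**.65).astype(np.uint8);cv2.imwrite("pics/c6.png",o)
E
```

```text
(no output)
```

View pics/c6.png

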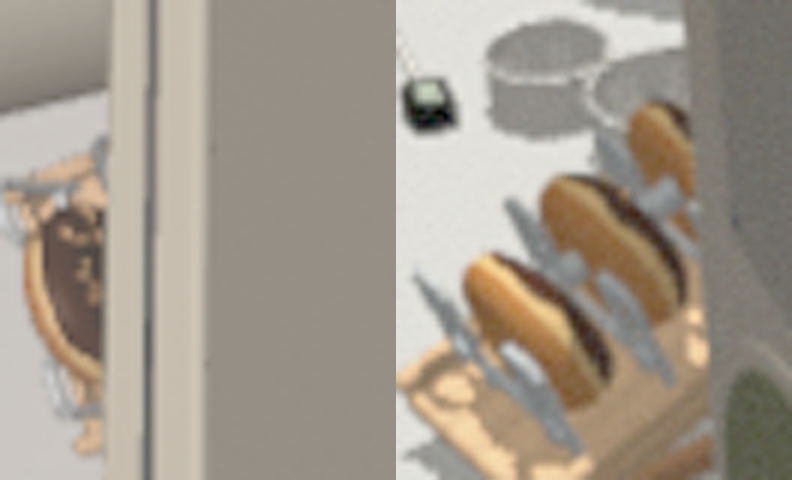

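```bash
python3 - <<'E'
from tgt import *
for nm,P in dict(tip=W(.0248,-.0038,.0382),rod_at_m3=W(-.022,-.0038,.0382),r3c=W(.0446,.0093,.0336),r3face=W(.0446-.012,.0093,.0336),r2exit=W(.016,-.0038,.0382)).items():
    q=proj("side",P)[0];print(nm,((q+.5-[157,195])*6+[396,0]).round(0))
e=proj("side",[W(.0248,-.0038+.01,.0382),W(.0248,-.0038,.0482),W(.0348,-.0038,.0382)])-proj("side",W(.0248,-.0038,.0382));print("crop px per 10mm y,h,s",(e*6).round(0))
E
```

```text
tip [557. 271.]
rod_at_m3 [658. 194.]
r3c [537. 328.]
r3face [564. 308.]
r2exit [577. 256.]
crop px per 10mm y,h,s [[ 14.  12.]
 [-10. -19.]
 [-22.  17.]]
```

Request:
arm_command([
  [[-0.02, 0.058, 0.19, 0, 0, 0], [-0.02, 0.058, 0.19, 0, 0, 0], [-0.02, 0.058, 0.19, 0, 0, 0], [0, 0, 0, 0, 0, 0], [0, 0, 0, 0, 0, 0]],
])

```text
t: 15.78
tool_pos: [0.5319, -0.0194, 0.1356]
orientation: [1.689, 2.331, -0.265]
force: [0.8, 0.1, -2.9]
opening: 0.0196
gripper_force: 60.0
```

```bash
python3 ff.py
```

```text
F axial(uphill-) 0.532206308664988 rack y -0.6921258487466877 normal -1.4785519136050989 tq [-0.03 -0.13  0.01]
tip s,y,h mm [24.3 -4.2 44.5] grip [-180.7   -4.1   44.7] t 15.7833
```

Request:
arm_command([
  [[-0.1, -0.032, 0, 0, 0, 0], [-0.1, -0.032, 0, 0, 0, 0], [-0.1, -0.032, 0, 0, 0, 0], [0, 0, 0, 0, 0, 0], [0, 0, 0, 0, 0, 0]],
])

```text
t: 16.2
tool_pos: [0.5285, -0.0204, 0.1352]
orientation: [1.689, 2.331, -0.265]
force: [0.8, -0.7, -0.9]
opening: 0.0193
gripper_force: 60.0
```

```bash
python3 ff.py
```

```text
F axial(uphill-) -0.7695165338916394 rack y -0.39395136306785833 normal 0.16317611264396148 tq [-0.06 -0.18 -0.02]
tip s,y,h mm [24.4 -0.7 44.2] grip [-180.6   -0.7   44.3] t 16.2
```

Request:
arm_command([
  [[-0.1, -0.032, 0, 0, 0, 0], [-0.1, -0.032, 0, 0, 0, 0], [-0.1, -0.032, 0, 0, 0, 0], [-0.1, -0.032, 0, 0, 0, 0], [-0.1, -0.032, 0, 0, 0, 0], [-0.1, -0.032, 0, 0, 0, 0], [0, 0, 0, 0, 0, 0], [0, 0, 0, 0, 0, 0]],
])

```text
t: 16.87
tool_pos: [0.5225, -0.0223, 0.1352]
orientation: [1.689, 2.331, -0.265]
force: [0.8, -1.2, -2.1]
opening: 0.0196
gripper_force: 60.0
```

```bash
python3 ff.py
```

```text
F axial(uphill-) -0.8128706411464377 rack y -0.27000285934081264 normal -1.0949702551201592 tq [-0.12 -0.08  0.04]
tip s,y,h mm [24.5  5.6 44.2] grip [-180.5    5.7   44.3] t 16.8667
```

Request:
arm_command([
  [[0.01, -0.029, -0.095, 0, 0, 0], [0.01, -0.029, -0.095, 0, 0, 0], [0.01, -0.029, -0.095, 0, 0, 0], [0.01, -0.029, -0.095, 0, 0, 0], [0.01, -0.029, -0.095, 0, 0, 0], [0.01, -0.029, -0.095, 0, 0, 0], [0, 0, 0, 0, 0, 0]],
])

```text
t: 17.45
tool_pos: [0.5232, -0.024, 0.1293]
orientation: [1.689, 2.331, -0.265]
force: [0.3, 0.1, -1.1]
opening: 0.0196
gripper_force: 60.0
```

```bash
python3 ff.py
```

```text
F axial(uphill-) 0.19625636781917147 rack y -0.19317798967314176 normal 0.2569819182832023 tq [ 0.06 -0.1   0.02]
tip s,y,h mm [24.5  5.5 38.1] grip [-180.5    5.6   38.2] t 17.45
```

Request:
arm_command([
  [[-0.03, 0.09, -0.03, 0, 0, 0], [-0.03, 0.09, -0.03, 0, 0, 0], [-0.03, 0.09, -0.03, 0, 0, 0], [-0.03, 0.09, -0.03, 0, 0, 0], [-0.03, 0.09, -0.03, 0, 0, 0], [-0.03, 0.09, -0.03, 0, 0, 0], [-0.03, 0.09, -0.03, 0, 0, 0], [-0.03, 0.09, -0.03, 0, 0, 0]],
])

```text
t: 18.12
tool_pos: [0.5209, -0.0167, 0.1271]
orientation: [1.689, 2.331, -0.265]
force: [-0.5, 0.4, -1.1]
opening: 0.0199
gripper_force: 60.0
```

Request:
arm_command([
  [[-0.03, 0.09, -0.03, 0, 0, 0], [-0.03, 0.09, -0.03, 0, 0, 0], [-0.03, 0.09, -0.03, 0, 0, 0], [-0.03, 0.09, -0.03, 0, 0, 0]],
])

```text
t: 18.45
tool_pos: [0.5197, -0.0131, 0.126]
orientation: [1.689, 2.331, -0.265]
force: [0.7, -0.0, -1.8]
opening: 0.0197
gripper_force: 60.0
```

```bash
python3 ff.py
```

```text
F axial(uphill-) 0.12331413453499426 rack y -0.5541310436883745 normal -0.45901944489788943 tq [ 0.11 -0.06  0.02]
tip s,y,h mm [36.5  5.4 38.4] grip [-168.5    5.5   38.5] t 18.45
```

Request:
arm_command([
  [[-0.03, 0.09, -0.03, 0, 0, 0], [-0.03, 0.09, -0.03, 0, 0, 0], [-0.03, 0.09, -0.03, 0, 0, 0], [-0.03, 0.09, -0.03, 0, 0, 0], [-0.03, 0.09, -0.03, 0, 0, 0]],
])

```text
t: 18.87
tool_pos: [0.5182, -0.0086, 0.1245]
orientation: [1.689, 2.331, -0.265]
force: [0.6, -0.1, -1.0]
opening: 0.0193
gripper_force: 60.0
```

```bash
python3 ff.py
```

```text
F axial(uphill-) -0.15969220488527403 rack y -0.37876121584408057 normal 0.300487505101742 tq [ 0.09 -0.11  0.02]
tip s,y,h mm [41.4  5.4 38.4] grip [-163.6    5.5   38.5] t 18.8667
```

Request:
arm_command([
  [[-0.03, 0.09, -0.03, 0, 0, 0], [-0.03, 0.09, -0.03, 0, 0, 0], [-0.03, 0.09, -0.03, 0, 0, 0], [-0.03, 0.09, -0.03, 0, 0, 0], [-0.03, 0.09, -0.03, 0, 0, 0]],
])

```text
t: 19.28
tool_pos: [0.5167, -0.0041, 0.123]
orientation: [1.689, 2.331, -0.265]
force: [0.2, -1.2, -2.3]
opening: 0.0195
gripper_force: 60.0
```

```bash
python3 ff.py
```

```text
F axial(uphill-) -0.6387379356318748 rack y 0.3006247519857179 normal -1.2273465136117245 tq [ 0.07 -0.08 -0.03]
tip s,y,h mm [46.4  5.5 38.4] grip [-158.6    5.5   38.5] t 19.2833
```

Request:
arm_command([
  [[-0.03, 0.09, -0.03, 0, 0, 0], [-0.03, 0.09, -0.03, 0, 0, 0], [-0.03, 0.09, -0.03, 0, 0, 0], [-0.03, 0.09, -0.03, 0, 0, 0], [-0.03, 0.09, -0.03, 0, 0, 0]],
])

```text
t: 19.7
tool_pos: [0.5152, 0.0004, 0.1214]
orientation: [1.689, 2.331, -0.265]
force: [0.0, 0.0, -0.7]
opening: 0.0195
gripper_force: 60.0
```

```bash
python3 ff.py
```

```text
F axial(uphill-) 0.04103595817418432 rack y 0.07740535342466578 normal 0.6779596229343385 tq [ 0.05 -0.09  0.05]
tip s,y,h mm [51.4  5.5 38.4] grip [-153.6    5.6   38.5] t 19.7
```

Request:
arm_command([
  [[-0.03, 0.09, -0.03, 0, 0, 0], [-0.03, 0.09, -0.03, 0, 0, 0], [-0.03, 0.09, -0.03, 0, 0, 0], [-0.03, 0.09, -0.03, 0, 0, 0], [-0.03, 0.09, -0.03, 0, 0, 0]],
])

```text
t: 20.12
tool_pos: [0.5137, 0.0049, 0.1199]
orientation: [1.689, 2.331, -0.265]
force: [0.4, -0.9, -0.4]
opening: 0.0192
gripper_force: 60.0
```

```bash
python3 ff.py
```

```text
F axial(uphill-) -0.9360534004080321 rack y -0.0016142345180187312 normal 0.6605399367054298 tq [ 0.1  -0.06 -0.04]
tip s,y,h mm [56.4  5.5 38.4] grip [-148.6    5.6   38.5] t 20.1167
```

Request:
arm_command([
  [[-0.06, 0.18, -0.06, 0, 0, 0], [-0.06, 0.18, -0.06, 0, 0, 0], [-0.06, 0.18, -0.06, 0, 0, 0], [-0.06, 0.18, -0.06, 0, 0, 0], [-0.06, 0.18, -0.06, 0, 0, 0]],
])

```text
t: 20.53
tool_pos: [0.5106, 0.014, 0.1169]
orientation: [1.689, 2.331, -0.265]
force: [-0.4, 0.2, -1.7]
opening: 0.02
gripper_force: 60.0
```

Request:
arm_command([
  [[-0.06, 0.18, -0.06, 0, 0, 0], [-0.06, 0.18, -0.06, 0, 0, 0], [-0.06, 0.18, -0.06, 0, 0, 0], [-0.06, 0.18, -0.06, 0, 0, 0], [-0.06, 0.18, -0.06, 0, 0, 0], [-0.06, 0.18, -0.06, 0, 0, 0], [-0.06, 0.18, -0.06, 0, 0, 0], [-0.06, 0.18, -0.06, 0, 0, 0]],
])

```text
t: 21.2
tool_pos: [0.5072, 0.0275, 0.1137]
orientation: [1.687, 2.328, -0.264]
force: [2.0, -7.2, 8.3]
opening: 0.0196
gripper_force: 64.4
```

```bash
python3 ff.py; python3 - <<'E'
from tgt import *
im=eyes.read_camera("side").astype(int);cv2.imwrite("pics/z2.png",im);old=np.load("pics/side.npy")
for s in(.02,.055,.06,.065,.07,.075,.08,.085,.09,.095,.1):
    q=np.round(proj("side",W(s,.0055,.0384))[0]).astype(int);print(s,q,im[q[1],q[0]],old[q[1],q[0]].round())
E
```

```text
F axial(uphill-) -9.81055059183511 rack y 0.4579775911796038 normal 6.913314522931854 tq [-1.6  -0.4   0.03]
tip s,y,h mm [80.7  4.6 39.2] grip [-124.3    4.8   39.8] t 21.2
0.02 [187 240] [120 121 116] [ 48.  77. 109.]
0.055 [174 250] [ 91  97 104] [28. 54. 86.]
0.06 [173 251] [115 116 112] [28. 55. 88.]
0.065 [171 253] [114 116 110] [ 97. 122. 146.]
0.07 [169 254] [119 119 115] [101. 103. 101.]
0.075 [167 256] [116 117 114] [ 73. 101. 129.]
0.08 [165 257] [ 97 100  96] [ 91. 129. 165.]
0.085 [163 258] [ 75 106 131] [ 75. 108. 136.]
0.09 [161 260] [ 73 102 129] [ 85. 120. 155.]
0.095 [159 261] [ 83 106 125] [ 83. 111. 140.]
0.1 [157 263] [203 212 212] [189. 197. 197.][ WARN:0@1.146] global loadsave.cpp:1063 imwrite_ Unsupported depth image for selected encoder is fallbacked to CV_8U.
```

Request:
arm_command([
  [[0.06, -0.18, 0.06, 0, 0, 0], [0.06, -0.18, 0.06, 0, 0, 0], [0, 0, 0, 0, 0, 0]],
])

```text
t: 21.5
tool_pos: [0.5077, 0.0251, 0.114]
orientation: [1.689, 2.331, -0.262]
force: [0.2, 3.4, 5.6]
opening: 0.0194
gripper_force: 63.1
```

```bash
python3 ff.py; python3 - <<'E'
from h import *
# scale corner triangulation by guesses on platter near-left corner; also finger position in top view
for a,b in(((236,287),(268,262)),((236,287),(264,250)),((228,190),(229,205))):
    r=least_squares(lambda X:np.r_[proj("top",X)[0]-a,proj("side",X)[0]-b],[.4,0,.05]);print(r.x.round(3),r.fun.round(1))
E
```

```text
F axial(uphill-) 1.1524418746038747 rack y -1.1049233372158431 normal 7.6500571625476015 tq [ 0.38 -0.21  0.05]
tip s,y,h mm [78.2  4.8 39.3] grip [-126.8    5.    39.3] t 21.5
[0.378 0.019 0.046] [ 4.4  1.8 -4.8 -0.4]
[0.38  0.021 0.077] [ 2.1  0.9 -2.4 -0.2]
[0.585 0.039 0.08 ] [ 2.3  0.9 -2.8 -0.4]
```

Request:
arm_command([
  [[-0.014, 0.043, 0.14, 0, 0, 0], [-0.014, 0.043, 0.14, 0, 0, 0], [-0.019, 0.058, 0.19, 0, 0, 0], [-0.019, 0.058, 0.19, 0, 0, 0], [-0.019, 0.058, 0.19, 0, 0, 0], [-0.019, 0.058, 0.19, 0, 0, 0], [-0.019, 0.058, 0.19, 0, 0, 0], [-0.019, 0.058, 0.19, 0, 0, 0], [-0.019, 0.058, 0.19, 0, 0, 0], [-0.019, 0.058, 0.19, 0, 0, 0], [0, 0, 0, 0, 0, 0], [0, 0, 0, 0, 0, 0]],
])

```text
t: 22.5
tool_pos: [0.5055, 0.0302, 0.1317]
orientation: [1.689, 2.331, -0.265]
force: [0.2, -1.3, -2.3]
opening: 0.0194
gripper_force: 60.0
```

```bash
python3 ff.py; python3 - <<'E'
from tgt import *
im=eyes.read_camera("side");cv2.imwrite("pics/z3.png",im)
st=monitor.read_state();R=Rot.from_rotvec(st["orientation"]).as_matrix();g=st["tool_pos"]-.019*R[:,2]
for x in np.arange(.06,.175,.006):
    q=np.round(proj("side",g+(G+x)*R[:,0])[0]).astype(int);print(x.round(3),q,im[q[1],q[0]])
E
```

```text
F axial(uphill-) -0.6795319204642419 rack y 0.3279459054051052 normal -1.2915268028376048 tq [-0.1  -0.08 -0.  ]
tip s,y,h mm [78.1  5.4 57.6] grip [-126.9    5.5   57.8] t 22.5
0.06 [201 222] [122 122 119]
0.066 [198 223] [120 123 119]
0.072 [196 225] [114 115 110]
0.078 [194 227] [31 45 62]
0.084 [192 228] [ 66 110 141]
0.09 [190 230] [ 30  68 108]
0.096 [187 232] [61 77 97]
0.102 [185 233] [120 119 117]
0.108 [183 235] [117 118 116]
0.114 [181 237] [111 112 112]
0.12 [179 238] [21 28 42]
0.126 [176 240] [ 58 102 137]
0.132 [174 242] [ 29  68 106]
0.138 [172 243] [28 61 96]
0.144 [170 245] [121 121 119]
0.15 [167 247] [121 121 118]
0.156 [165 249] [119 120 117]
0.162 [163 250] [116 119 117]
0.168 [160 252] [209 217 217]
0.174 [158 254] [209 217 217]
```

Request:
arm_command([
  [[-0.06, 0.18, -0.06, 0, 0, 0], [-0.06, 0.18, -0.06, 0, 0, 0], [-0.06, 0.18, -0.06, 0, 0, 0], [-0.06, 0.18, -0.06, 0, 0, 0], [-0.06, 0.18, -0.06, 0, 0, 0]],
])

```text
t: 22.97
tool_pos: [0.5022, 0.0393, 0.1282]
orientation: [1.689, 2.331, -0.265]
force: [-0.6, -0.9, -1.8]
opening: 0.0194
gripper_force: 60.0
```

Request:
arm_command([
  [[-0.06, 0.18, -0.06, 0, 0, 0], [-0.06, 0.18, -0.06, 0, 0, 0], [-0.06, 0.18, -0.06, 0, 0, 0], [-0.06, 0.18, -0.06, 0, 0, 0], [-0.06, 0.18, -0.06, 0, 0, 0], [0, 0, 0, 0, 0, 0]],
])

```text
t: 23.47
tool_pos: [0.4991, 0.0484, 0.1252]
orientation: [1.689, 2.331, -0.265]
force: [0.1, -1.1, -2.4]
opening: 0.0195
gripper_force: 60.0
```

```bash
python3 ff.py; cat >rodpix.py <<'E'
from tgt import *
im=eyes.read_camera("side")
st=monitor.read_state();R=Rot.from_rotvec(st["orientation"]).as_matrix();g=st["tool_pos"]-.019*R[:,2]
out=""
for x in np.arange(.0,.18,.003):
    q=np.round(proj("side",g+(G+x)*R[:,0])[0]).astype(int)
    if not(0<=q[0]<560 and 0<=q[1]<420): continue
    b=im[q[1],q[0]].astype(int);out+=f"{int(x*1000)}:{'grey' if abs(b[2]-b[0])<14 and 60<b[1]<160 else 'WHT' if b[1]>160 else 'BRN'} "
print(out)
E
python3 rodpix.py
```

```text
F axial(uphill-) -0.40502270348702274 rack y 0.36850011057107984 normal -1.3077470382930252 tq [-0.09 -0.09 -0.05]
tip s,y,h mm [98.5  5.9 57.4] grip [-106.5    5.8   57.5] t 23.4667
0:BRN 3:BRN 6:BRN 9:BRN 12:BRN 15:BRN 18:BRN 21:BRN 24:BRN 27:BRN 30:BRN 33:BRN 36:BRN 39:grey 42:grey 45:grey 48:grey 51:grey 54:grey 57:BRN 60:BRN 63:BRN 66:BRN 69:BRN 72:BRN 75:BRN 78:BRN 81:grey 84:grey 87:grey 90:grey 93:grey 96:grey 99:BRN 102:BRN 105:BRN 108:BRN 111:BRN 114:BRN 117:BRN 120:BRN 123:grey 126:grey 129:grey 132:grey 135:grey 138:grey 141:grey 144:grey 147:grey 150:grey 153:grey 156:grey 159:grey 162:grey 165:WHT 168:WHT 171:WHT 174:WHT 177:WHT
```

Request:
arm_command([
  [[-0.014, 0.043, 0.14, 0, 0, 0], [-0.019, 0.058, 0.19, 0, 0, 0], [-0.019, 0.058, 0.19, 0, 0, 0], [-0.019, 0.058, 0.19, 0, 0, 0], [-0.019, 0.058, 0.19, 0, 0, 0], [-0.019, 0.058, 0.19, 0, 0, 0], [-0.019, 0.058, 0.19, 0, 0, 0]],
])

```text
t: 24.1
tool_pos: [0.4981, 0.0521, 0.1385]
orientation: [1.689, 2.331, -0.265]
force: [0.2, -0.4, -3.3]
opening: 0.0198
gripper_force: 60.0
```

Request:
arm_command([
  [[-0.019, 0.058, 0.19, 1.24, 0.41, 0], [-0.019, 0.058, 0.19, 2.47, 0.81, 0], [-0.019, 0.058, 0.19, 2.47, 0.81, 0], [-0.019, 0.058, 0.19, 2.47, 0.81, 0], [-0.019, 0.058, 0.19, 2.47, 0.81, 0], [-0.019, 0.058, 0.19, 2.47, 0.81, 0], [-0.019, 0.058, 0.19, 2.47, 0.81, 0], [-0.019, 0.058, 0.19, 2.47, 0.81, 0], [-0.019, 0.058, 0.19, 1.24, 0.41, 0]],
])

```text
t: 24.85
tool_pos: [0.4968, 0.0566, 0.1559]
orientation: [-1.818, -2.507, -0.051]
force: [0.2, 0.3, -3.4]
opening: 0.0197
gripper_force: 60.0
```

```bash
python3 ff.py; python3 rodpix.py
```

```text
F axial(uphill-) 1.0653177923142159 rack y -0.10282848230882488 normal -1.8534084077844701 tq [-0.35 -0.21  0.03]
tip s,y,h mm [ 76.9   5.3 161.4] grip [-114.6    5.5   88.1] t 24.85
0:grey 3:grey 6:grey 9:BRN 12:BRN 15:BRN 18:BRN 21:BRN 24:BRN 27:BRN 30:BRN 33:grey 36:WHT 39:WHT 42:WHT 45:WHT 48:WHT 51:BRN 54:BRN 57:BRN 60:BRN 63:BRN 66:BRN 69:BRN 72:BRN 75:grey 78:grey 81:WHT 84:WHT 87:WHT 90:WHT 93:WHT 96:BRN 99:BRN 102:WHT 105:BRN 108:BRN 111:BRN 114:BRN 117:BRN 120:BRN 123:WHT 126:WHT 129:WHT 132:WHT 135:WHT 138:WHT 141:WHT 144:WHT 147:WHT 150:WHT 153:WHT 156:WHT 159:WHT 162:WHT 165:WHT 168:WHT 171:WHT 174:WHT 177:WHT
```

```bash
python3 - <<'E'
from tgt import *
im=eyes.read_camera("side");cv2.imwrite("pics/z4.png",im)
st=monitor.read_state();R=Rot.from_rotvec(st["orientation"]).as_matrix();g=st["tool_pos"]-.019*R[:,2]
for x in(.04,.085,.13,.145,.158,.17):
    q=np.round(proj("side",g+(G+x)*R[:,0])[0]).astype(int);print(x,q,im[q[1]-6:q[1]+16,q[0]].tolist())
E
```

```text
0.04 [196 199] [[30, 60, 96], [28, 56, 87], [34, 63, 93], [73, 87, 105], [148, 156, 157], [199, 203, 194], [181, 182, 175], [137, 139, 136], [103, 106, 102], [80, 85, 90], [55, 80, 112], [54, 93, 136], [44, 76, 109], [33, 56, 90], [32, 52, 77], [22, 41, 65], [27, 43, 62], [33, 50, 70], [40, 56, 72], [38, 55, 74], [36, 46, 61], [41, 49, 57]]
0.085 [177 205] [[27, 57, 89], [28, 54, 87], [24, 53, 87], [59, 75, 101], [138, 143, 150], [202, 203, 198], [188, 190, 186], [149, 149, 146], [119, 119, 116], [88, 91, 88], [71, 78, 94], [38, 64, 101], [30, 65, 102], [33, 59, 93], [31, 49, 79], [18, 35, 60], [19, 31, 52], [23, 32, 54], [21, 37, 51], [28, 40, 53], [35, 43, 55], [57, 60, 63]]
0.13 [158 211] [[27, 58, 89], [23, 52, 89], [19, 53, 88], [53, 67, 95], [135, 139, 146], [207, 207, 201], [194, 196, 189], [167, 169, 162], [129, 131, 126], [96, 97, 95], [77, 86, 98], [47, 83, 126], [36, 80, 134], [36, 73, 119], [30, 66, 107], [42, 67, 102], [81, 96, 117], [134, 144, 153], [179, 187, 190], [188, 198, 202], [199, 206, 208], [201, 211, 212]]
0.145 [151 213] [[202, 208, 211], [200, 209, 210], [20
[... 417 characters left out ...]
07], [198, 206, 207], [205, 208, 207], [200, 205, 199], [170, 172, 167], [135, 137, 133], [102, 103, 100], [127, 130, 129], [184, 189, 190], [202, 210, 214], [198, 208, 208], [198, 206, 208], [200, 208, 209], [199, 205, 209], [199, 207, 209], [201, 209, 211], [201, 208, 208], [200, 210, 210], [200, 209, 209]]
0.17 [139 217] [[198, 204, 210], [201, 208, 210], [200, 207, 209], [199, 206, 208], [197, 205, 206], [199, 207, 207], [199, 208, 211], [198, 209, 207], [199, 207, 210], [199, 207, 208], [198, 207, 208], [199, 207, 208], [200, 206, 208], [200, 208, 210], [200, 207, 208], [201, 210, 211], [202, 209, 211], [197, 206, 208], [200, 207, 207], [200, 209, 210], [203, 210, 213], [201, 209, 208]]
```

Request:
arm_command([
  [[0, 0, 0.5, 0, 0, 0], [0, 0, 1, 0, 0, 0], [0, 0, 1.4, 0, 0, 0], [0, 0, 1.4, 0, 0, 0], [0, 0, 1.4, 0, 0, 0], [0, 0, 1.4, 0, 0, 0], [0, 0, 1.4, 0, 0, 0], [0, 0, 1.4, 0, 0, 0], [0, 0, 1.4, 0, 0, 0], [0, 0, 1.4, 0, 0, 0], [0, 0, 1, 0, 0, 0], [0, 0, 0.5, 0, 0, 0]],
])

```text
t: 25.95
tool_pos: [0.4968, 0.0577, 0.2998]
orientation: [-1.818, -2.512, -0.049]
force: [-0.0, 0.2, -1.8]
opening: 0.0199
gripper_force: 60.0
```

```bash
python3 st.py; python3 - <<'E'
from h import *
for uv in((250,110),(250,20),(200,60)): print(atz("top",uv,.12).round(2))
E
```

```text
t 25.95 pos [0.4968 0.0577 0.2998] xax [-0.312  0.949  0.051] zax [-0.014  0.049 -0.999] yaw 108.22 F [-0.    0.24 -1.84] tq [-0.38 -0.16  0.01] op 0.019866053058221214 59.992711544036865 q [-0.02 -0.15  1.62  0.05  1.69 -0.34]
[ 0.75 -0.01  0.12]
[ 0.97 -0.01  0.12]
[0.87 0.1  0.12]
```

Request:
arm_command([
  [[-0.083, -1.13, 0, 0, 0, -2.815], [-0.083, -1.13, 0, 0, 0, -2.815], [-0.083, -1.13, 0, 0, 0, -2.815], [-0.083, -1.13, 0, 0, 0, -2.815], [-0.083, -1.13, 0, 0, 0, -2.815], [-0.083, -1.13, 0, 0, 0, -2.815], [-0.083, -1.13, 0, 0, 0, -2.815], [-0.083, -1.13, 0, 0, 0, -2.815], [-0.083, -1.13, 0, 0, 0, -2.815], [-0.083, -1.13, 0, 0, 0, -2.815], [-0.083, -1.13, 0, 0, 0, -2.815], [-0.083, -1.13, 0, 0, 0, -2.815]],
])

```text
t: 26.95
tool_pos: [0.486, -0.0786, 0.297]
orientation: [-2.478, -1.876, -0.063]
force: [-0.6, 0.0, -2.7]
opening: 0.0193
gripper_force: 60.0
```

Request:
arm_command([
  [[-0.083, -1.13, 0, 0, 0, -2.815], [-0.083, -1.13, 0, 0, 0, -2.815], [-0.083, -1.13, 0, 0, 0, -2.815], [-0.083, -1.13, 0, 0, 0, -2.815], [-0.083, -1.13, 0, 0, 0, -2.815], [-0.083, -1.13, 0, 0, 0, -2.815], [-0.083, -1.13, 0, 0, 0, -2.815], [-0.083, -1.13, 0, 0, 0, -2.815], [-0.083, -1.13, 0, 0, 0, -2.815], [-0.083, -1.13, 0, 0, 0, -2.815], [-0.083, -1.13, 0, 0, 0, -2.815], [-0.083, -1.13, 0, 0, 0, -2.815]],
])

```text
t: 27.95
tool_pos: [0.4761, -0.2141, 0.2969]
orientation: [-2.929, -1.08, -0.075]
force: [-0.4, -0.3, -1.7]
opening: 0.0197
gripper_force: 60.0
```

Request:
arm_command([
  [[-0.083, -1.13, 0, 0, 0, -2.815], [-0.083, -1.13, 0, 0, 0, -2.815], [-0.083, -1.13, 0, 0, 0, -2.815], [-0.083, -1.13, 0, 0, 0, -2.815], [-0.083, -1.13, 0, 0, 0, -2.815], [-0.083, -1.13, 0, 0, 0, -2.815], [-0.083, -1.13, 0, 0, 0, -2.815], [-0.083, -1.13, 0, 0, 0, -2.815], [-0.083, -1.13, 0, 0, 0, -2.815], [-0.083, -1.13, 0, 0, 0, -2.815], [-0.083, -1.13, 0, 0, 0, -2.815], [-0.083, -1.08, 0, 0, 0, -2.815]],
])

```text
t: 28.95
tool_pos: [0.4662, -0.3491, 0.2967]
orientation: [-3.131, -0.183, -0.08]
force: [0.7, 0.2, -2.7]
opening: 0.0198
gripper_force: 60.0
```

```bash
cat >hang.py <<'E'
from h import *
s=monitor.read_state();yaw=np.radians(6.87)
d=np.array([np.cos(yaw),np.sin(yaw),0]);R=np.stack([d,[d[1],-d[0],0],[0,0,-1]],1)
print("rem rot deg",np.degrees((Rot.from_matrix(R)*Rot.from_rotvec(s["orientation"]).inv()).as_rotvec()).round(2),"rem pos cm",((np.array([.4669,-.3488,.0955])-s["tool_pos"])*100).round(2))
E
python3 st.py; python3 hang.py
```

```text
t 28.95 pos [ 0.4662 -0.3491  0.2967] xax [0.992 0.116 0.051] zax [ 0.051  0.008 -0.999] yaw 6.7 F [ 0.69  0.2  -2.67] tq [-0.05  0.26 -0.03] op 0.019849996031219078 59.99167442321777 q [-0.76  0.03  1.46  0.04  1.63  0.7 ]
rem rot deg [-0.43  2.92  0.17] rem pos cm [  0.07   0.03 -20.12]
```

Request:
arm_command([
  [[0.07, 0.03, -1.4, -0.04, 0.29, 0.02], [0, 0, -1.4, -0.04, 0.29, 0.02], [0, 0, -1.4, -0.04, 0.29, 0.02], [0, 0, -1.4, -0.04, 0.29, 0.02], [0, 0, -1.4, -0.04, 0.29, 0.02], [0, 0, -1.4, -0.04, 0.29, 0.02], [0, 0, -1.4, -0.04, 0.29, 0.02], [0, 0, -1.4, -0.04, 0.29, 0.02], [0, 0, -1.4, -0.04, 0.29, 0.01], [0, 0, -1.4, -0.04, 0.29, 0], [0, 0, 0, 0, 0, 0], [0, 0, 0, 0, 0, 0]],
])

```text
t: 29.95
tool_pos: [0.4666, -0.3482, 0.156]
orientation: [-3.134, -0.191, 0.0]
force: [0.0, -0.2, -2.2]
opening: 0.0197
gripper_force: 60.0
```

```bash
python3 hang.py; python3 pic.py pics/c7.png top 360 110 90 150 4 side 300 80 140 140 3
```

```text
rem rot deg [-0.09 -0.02 -0.12] rem pos cm [ 0.03 -0.06 -6.05]
```

View pics/c7.png

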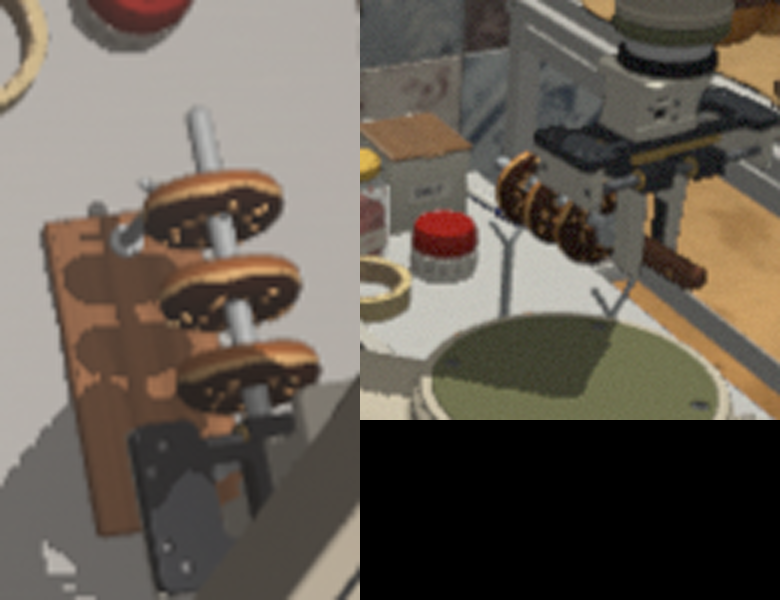

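Request:
arm_command([
  [[0.03, -0.06, -0.6, -0.09, 0, -0.1], [0, 0, -0.6, 0, 0, 0], [0, 0, -0.6, 0, 0, 0], [0, 0, -0.6, 0, 0, 0], [0, 0, -0.6, 0, 0, 0], [0, 0, -0.6, 0, 0, 0], [0, 0, -0.6, 0, 0, 0], [0, 0, -0.6, 0, 0, 0], [0, 0, -0.4, 0, 0, 0], [0, 0, -0.3, 0, 0, 0], [0, 0, 0, 0, 0, 0]],
])

```text
t: 30.97
tool_pos: [0.467, -0.349, 0.1013]
orientation: [3.135, 0.189, 0.001]
force: [-0.3, 0.9, -3.4]
opening: 0.0198
gripper_force: 60.0
```

```bash
python3 st.py; python3 hang.py
```

```text
t 30.9667 pos [ 0.467  -0.349   0.1013] xax [0.993 0.12  0.   ] zax [ 0.001 -0.001 -1.   ] yaw 6.89 F [-0.34  0.87 -3.43] tq [-0.02  0.29 -0.02] op 0.01984974101612643 59.99284386634827 q [-0.73  0.17  1.66 -0.    1.31  0.72]
rem rot deg [ 0.04  0.03 -0.02] rem pos cm [-0.01  0.02 -0.58]
```

Request:
arm_command([
  [[0, 0, -0.15, 0, 0, 0], [0, 0, -0.15, 0, 0, 0], [0, 0, -0.15, 0, 0, 0], [0, 0, -0.12, 0, 0, 0], [0, 0, 0, 0, 0, 0], [0, 0, 0, 0, 0, 0]],
])

```text
t: 31.47
tool_pos: [0.4675, -0.3493, 0.0967]
orientation: [3.134, 0.189, 0.002]
force: [0.4, 0.9, -1.6]
opening: 0.0195
gripper_force: 60.0
```

```bash
python3 st.py; python3 hang.py
```

```text
t 31.4667 pos [ 0.4675 -0.3493  0.0967] xax [0.993 0.12  0.001] zax [ 0.002 -0.002 -1.   ] yaw 6.89 F [ 0.36  0.86 -1.62] tq [0.08 0.22 0.06] op 0.019517941973385366 59.99346613883972 q [-0.73  0.17  1.67 -0.    1.3   0.72]
rem rot deg [ 0.1   0.09 -0.02] rem pos cm [-0.06  0.05 -0.12]
```

Request:
arm_command([
  [[0, 0, -0.07, 0, 0, 0], [0, 0, -0.07, 0, 0, 0], [0, 0, 0, 0, 0, 0], [0, 0, 0, 0, 0, 0]],
])

```text
t: 31.8
tool_pos: [0.4677, -0.3493, 0.0956]
orientation: [3.134, 0.189, 0.003]
force: [-1.4, 2.7, 2.9]
opening: 0.0197
gripper_force: 60.0
```

```bash
python3 st.py
```

```text
t 31.8 pos [ 0.4677 -0.3493  0.0956] xax [0.993 0.12  0.002] zax [ 0.002 -0.002 -1.   ] yaw 6.89 F [-1.38  2.7   2.89] tq [0.44 0.29 0.01] op 0.01969506118160065 59.9955153465271 q [-0.73  0.17  1.67  0.    1.3   0.72]
```

Seated at the original height. Ease the grip, then open.

Request:
arm_command([
  [[0, 0, 0, 0, 0, 0], [0, 0, 0, 0, 0, 0], [0, 0, 0, 0, 0, 0], [0, 0, 0, 0, 0, 0], [0, 0, 0, 0, 0, 0], [0, 0, 0, 0, 0, 0]],
], squeeze=3)

```text
t: 32.3
tool_pos: [0.4676, -0.3492, 0.0953]
orientation: [3.134, 0.189, 0.003]
force: [-0.3, 4.5, 3.0]
opening: 0.0205
gripper_force: 3.0
```

Request:
arm_command([
  [[0, 0, 0, 0, 0, 0], [0, 0, 0, 0, 0, 0], [0, 0, 0, 0, 0, 0], [0, 0, 0, 0, 0, 0], [0, 0, 0, 0, 0, 0], [0, 0, 0, 0, 0, 0], [0, 0, 0, 0, 0, 0], [0, 0, 0, 0, 0, 0], [0, 0, 0, 0, 0, 0], [0, 0, 0, 0, 0, 0]],
], gripper=0.3)

```text
t: 33.13
tool_pos: [0.4674, -0.3494, 0.0952]
orientation: [3.134, 0.189, 0.002]
force: [-0.1, 0.2, 0.1]
opening: 0.0606
gripper_force: 0.0
```

```bash
python3 st.py
```

```text
t 33.1333 pos [ 0.4674 -0.3494  0.0952] xax [0.993 0.12  0.001] zax [ 0.001 -0.002 -1.   ] yaw 6.89 F [-0.1   0.16  0.06] tq [ 0.01 -0.06  0.04] op 0.06063324014520006 0.0 q [-0.73  0.18  1.67 -0.    1.29  0.72]
```

Request:
arm_command([
  [[0, 0, 0.5, 0, 0, 0], [0, 0, 0.8, 0, 0, 0], [0, 0, 1.2, 0, 0, 0], [0, 0, 1.5, 0, 0, 0], [0, 0, 1.5, 0, 0, 0], [0, 0, 1.5, 0, 0, 0], [0, 0, 1.5, 0, 0, 0], [0, 0, 1.5, 0, 0, 0], [0, 0, 1.5, 0, 0, 0], [0, 0, 1.5, 0, 0, 0], [0, 0, 1.5, 0, 0, 0], [0, 0, 0.5, 0, 0, 0]],
])

```text
t: 34.13
tool_pos: [0.4685, -0.3503, 0.2497]
orientation: [3.13, 0.188, 0.008]
force: [0.7, 0.4, 0.6]
opening: 0.0602
gripper_force: 0.0
```

Request:
arm_command([
  [[-1.8, -1.7, 0, 0, 0, 0], [-1.8, -1.7, 0, 0, 0, 0], [-1.8, -1.7, 0, 0, 0, 0], [-1.8, -1.7, 0, 0, 0, 0], [-1.8, -1.7, 0, 0, 0, 0], [-1.8, -1.7, 0, 0, 0, 0], [-1.8, -1.7, 0, 0, 0, 0], [-1.8, -1.7, 0, 0, 0, 0], [-1.8, -1.7, 0, 0, 0, 0], [-1.8, -1.7, 0, 0, 0, 0], [-1.8, -1.7, 0, 0, 0, 0], [0, 0, 0, 0, 0, 0]],
])

```text
t: 35.13
tool_pos: [0.266, -0.5389, 0.2454]
orientation: [3.133, 0.183, 0.0]
force: [-0.2, -0.3, 0.1]
opening: 0.06
gripper_force: 0.0
```

```bash
python3 st.py; python3 - <<'E'
from h import *
o=cv2.imread("pics/top0.png").astype(int);n=eyes.read_camera("top").astype(int);cv2.imwrite("pics/end.png",n.astype(np.uint8))
d=(np.abs(o-n).max(2)>45).astype(np.uint8)
k,l,st,c=cv2.connectedComponentsWithStats(d)
for i in range(1,k):
    if st[i,4]>12: print(st[i],c[i].round(0))
# rod location by registering tip and handle patches
for nm,(x,y,w,h) in dict(tip=(396,143,14,14),hend=(408,245,24,32),scale=(240,295,80,28),brush=(240,145,96,24)).items():
    t=o[y:y+h,x:x+w].astype(np.float32);a=n[y-6:y+h+6,x-6:x+w+6].astype(np.float32)
    r=cv2.matchTemplate(a,t,cv2.TM_CCOEFF_NORMED);_,v,_,p=cv2.minMaxLoc(r);print(nm,"shift",p[0]-6,p[1]-6,round(v,3))
E
```

```text
t 35.1333 pos [ 0.266  -0.5389  0.2454] xax [ 0.993  0.116 -0.   ] zax [ 0.    -0.003 -1.   ] yaw 6.69 F [-0.22 -0.3   0.14] tq [-0.03 -0.04  0.02] op 0.06000095029676449 0.0 q [-1.2   0.12  1.45 -0.    1.57  0.26]
[389 162  33  25 409] [405. 171.]
[377 175  12  11 100] [383. 180.]
[395 182  31  26 378] [410. 191.]
[381 192  12  12 109] [386. 198.]
[399 201  31  21 348] [415. 210.]
[384 211  12  11 102] [390. 216.]
[ 149  222   59   48 1471] [179. 245.]
[172 259   4   6  18] [173. 262.]
[447 297  21  25 298] [460. 309.]
[420 320  22  10 103] [427. 323.]
[339 324  68  31 680] [380. 342.]
[428 328  18   7  73] [438. 332.]
[449 332  21  21 157] [460. 343.]
[401 340  14  14 107] [407. 346.]
[553 345   5   7  22] [554. 348.]
[229 347  21   7  28] [239. 350.]
[251 348  11   9  71] [256. 352.]
[457 349  14   4  31] [463. 351.]
[554 355   6  23  57] [557. 364.]
[185 400   9  14  68] [189. 405.]
[234 400  15  18 141] [241. 408.]
tip shift 0 0 0.995
hend shift 0 0 0.997
scale shift 0 0 1.0
brush shift 0 0 1.0
```

The tip and handle patches match the first picture, the three rings show up as new shapes along the rod, and the scale and brush patches have not shifted.

```bash
python3 -c "
from plant import ticket
print(ticket.close_job())"
```

```text
the job is handed in; nothing more can be done
None
```

The rod is back in both rests with all three rings on it, and I handed the job in at about 35 s. Two contacts on the way: the rod briefly pressed ring 2 with about 8 N, and the gripper fingers bumped the scale with about 12 N, though the scale shows no shift.

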